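# Scoop jasper pebbles from a tilt-out bin

## Task

The scoop has been left lying the wrong way round in front of the middle tilt-out bin: lift it aside, lay it flat on the shelf well to one side of that bin, and swing the bin all the way out by its knob. Then take the scoop again by its handle, scoop pebbles out of the bin and tip at least two of them into the square tray from low down, spilling none and not touching pebbles with the fingers. Finish with the scoop laid flat on the shelf, bowl up and empty, and the bin left out; leave the other bins, the tray and the display pieces where they are.

Things in the scene. Friction and masses are not known exactly. Their poses are not given: they have to be found in the camera images.
- rack: fixed roofed cedar rack, 145 deep (x) x 358 wide (y) x 174 mm high, with three tilt-out bins side by side, 110 mm apart; its front faces the robot. Origin on its underside, midway across, x from front to back, y to its left bin, z up. The roof board is 12 mm thick; its front edge is 65 mm in front of the origin, straight above the bins' hinge line; shut bin fronts stand 10 mm proud of it.
- bin (a joint): swing of the middle bin, rad: 0 shut, 1.05 fully out at its stop; turns about a level line through bin_hinge along the rack's y, its top coming forward (rack -x) and down. Light (under 5 N at the knob); until about half way it falls shut by its weight, well beyond that it rests out at the stop. Out, its front board slopes 30 degrees up towards the robot, its floor 60 degrees up away.
- bin_hinge (a point): middle of the hinge line, 35 mm above the shelf, at the foot of the front board's inner face; turns with the bin: x along its floor to its back, y left, z up the front board. A toe board fills the corner, its face from (0, 44) to (40, 4) mm (x, z); fully out it slopes 15 degrees up to the back, and the pebbles gather where it meets the front board.
- bin_knob (a point): centre of the brass ball knob (22 mm across) on the middle bin's front, at (-32, 0, 95) mm from bin_hinge in its axes; a 9 mm stem joins it to the front board. The neighbours' knobs are 110 mm to either side.
- bin_inside (a point): point inside the middle bin at (30, 0, 30) mm from bin_hinge in its axes. The bin: front board 104 wide, 10 thick, 118 high (up to z 115); inside 86 wide; floor 4 mm thick and 92 long; cheeks 100 high for the first 46 mm, then 70; back 70 high. The pebbles are polished and slide easily (friction about 0.2).
- bin_left (a joint): swing of the left bin, rad, 0 shut; leave shut
- bin_right (a joint): swing of the right bin, rad, 0 shut; leave shut
- scoop: loose metal scoop, wooden handle, about 0.11 kg, 195 mm long, bowl up, handle end towards the rack at the start. Origin mid underside of the flat bowl, x to the tip, z up. Bowl x -40 to 40 mm, floor 46 wide, 2 thick; 60 wide over the rims; sides 30 high behind, 18 in front; back wall 30 high; front open. Rests steadily on its bowl, handle in the air; mass centre in the bowl's rear half.
- scoop_grip (a point): middle of the scoop's flat-sided wooden handle (16 mm wide, 20 high), at (-104, 0, 38) mm in the scoop's frame, axes as the scoop's. The handle runs from the back wall at (-41, 0, 22) mm, rising backwards at 0.25 rad, to its end at (-151, 0, 50); its first 10 mm is an 11 mm ferrule.
- scoop_tip (a point): middle of the bowl's front edge, at (40, 0, 1) mm in the scoop's frame
- scoop_bowl (a point): middle of the bowl, 12 mm above its underside
- tray: loose square cedar tray, 100 x 100 x 36 mm high, walls and floor 5 mm, 0.3 kg, open on top, on the left or on the right of the shelf; origin at the middle of its underside, z up
- tray_mid (a point): middle of the tray, 16 mm above the shelf
- pebble0: one of eight alike tumbled jasper pebbles, oblong, about 18 mm thick and 26 long, 16 g; starts on the floor of the shut middle bin; origin at its centre, axes turning with it
- pebble1: one of eight alike tumbled jasper pebbles, oblong, about 18 mm thick and 26 long, 16 g; starts on the floor of the shut middle bin; origin at its centre, axes turning with it
- pebble2: one of eight alike tumbled jasper pebbles, oblong, about 18 mm thick and 26 long, 16 g; starts on the floor of the shut middle bin; origin at its centre, axes turning with it
- pebble3: one of eight alike tumbled jasper pebbles, oblong, about 18 mm thick and 26 long, 16 g; starts on the floor of the shut middle bin; origin at its centre, axes turning with it
- pebble4: one of eight alike tumbled jasper pebbles, oblong, about 18 mm thick and 26 long, 16 g; starts on the floor of the shut middle bin; origin at its centre, axes turning with it
- pebble5: one of eight alike tumbled jasper pebbles, oblong, about 18 mm thick and 26 long, 16 g; starts on the floor of the shut middle bin; origin at its centre, axes turning with it
- pebble6: one of eight alike tumbled jasper pebbles, oblong, about 18 mm thick and 26 long, 16 g; starts on the floor of the shut middle bin; origin at its centre, axes turning with it
- pebble7: one of eight alike tumbled jasper pebbles, oblong, about 18 mm thick and 26 long, 16 g; starts on the floor of the shut middle bin; origin at its centre, axes turning with it
- kidney: display piece: lumpy dark hematite, about 75 mm across and 42 high, on the side of the shelf away from the tray; leave alone; origin on its underside
- opal: display piece: fire opal in its matrix, 50 x 46 x 37 mm high, on the rack's roof; leave alone; origin on its underside
- lens: display piece: round hand lens 60 mm across with a handle, 112 mm long and 12 high, lying on the shelf at the right; leave alone; origin under the lens's middle

How it is judged:
By the outcome, as a careful person would: the job done as asked, in the order asked, and still so for the second after the job is handed in, with the robot touching nothing.
It also fails if it takes over 72 s, if anything falls off the work surface, if the arm or the gripper's body presses on something with over 40 N, if the wrist force passes 120 N, or if a joint passes its speed limit or range.

## Robot

A 7-joint arm with a two-finger parallel gripper is mounted at the origin on the work surface. World frame = base frame: x ahead of the robot, y to its left, z up, the work surface at z = 0. Lengths are in m, angles in rad, forces in N, time in s.
With the tool pointing down it reaches from about 0.35 to 0.775 m from the base axis. Payload 3.1 kg.
Tool frame: the origin (TCP) lies midway between the tips of the shut fingers; the grasp point (between the pads) lies 19 mm behind it (arm.tcp_to_grasp is the distance from the TCP to the grasp point, in m); z points along the fingers, y is the line along which they close (so a half turn about z gives the same grasp; the last joint's range is limited). The gripper opens to 85 mm and grips with 20 to 120 N. Pads are 22 mm wide; open, the fingers measure 114 mm over their backs; the gripper's body (76 mm by 85 mm) begins 54 mm behind the grasp point. The pads swing forward as they close: fully open they stand 13 mm farther back than shut.
Start: joints at [-1.265, 0.311, 0.014, 1.512, -0.004, 1.319, -0.027], TCP at [0.187, 0.517, 0.203] pointing down, gripper open.
Joint ranges: [-2.7, 2.7], [-0.3, 1.91], [-1.27, 1.3], [0.12, 2.57], [-1.44, 4.58], [0.2, 2.03], [-3.05, 3.05]. Speed limits (rad/s): [2.79, 2.79, 3.14, 3.14, 3.14, 3.14, 3.14].

## Interface

Orientations are given as a rotation vector (axis times angle).
In Python, from cell import arm gives the robot as it stands.
- The arm moves only by the tool step_arm, never from a script. Its argument "targets" is a list of rows, each a list of 5 numbers: the gripper's target within -1 to 1 (shut at 1, half-way at 0, fully open at -1), then the shift along the world's x, y, z in m, then the turn about the world's z in rad. A call has 1 to 5 rows; each row is the pose to reach, as a shift and turn from the pose commanded when the call began; what a row does not reach only later rows make up. A row lasts 1/8 s, in which the tool goes at most 62.5 mm and 10.7 degrees, less where a joint would pass 70% of its speed; a pose out of reach is approached as far as the arm can. A call with a gripper value outside its range is refused whole. The fingers move at their own pace and stop on an object; "grip_force" is the grip in N (left out, the last holds). Time passes only in rows, so rows that repeat a pose let the fingers close. It gives the time, the measured TCP pose, the force, the opening and the grip force at its end, in the units of the state.
- arm.sense(): the state, without advancing time (a new reading comes with each control period).
- arm.read_camera(name): name is "side" or "top"; returns the picture (400x640x3 uint8, red, green, blue); there is no depth.
- arm.camera_model(name): a dict with "mtx" (3x3 intrinsics, pixels), "k1" (the pictures are not rectified: a ray, as slopes to the right and down, at radius r is drawn at 1 + k1 r^2 times it, then the intrinsics apply), "R" (3x3) and "t" (3): a world point X has camera coordinates R X + t. Camera axes: x right, y down, z forward; pixel columns grow to the right and rows downward; lengths in m; the calibration is good to about 2 mm. A picture is of the moment at which its call begins. camera_model takes no time and is no camera call.
- arm.job_done(): hands the job in; it is judged then, once.
The state is a dict: "time_s": time; "qpos": joint angles; "joint_vel": joint speeds; "tau": joint torques, N m; "tool_pos": TCP position; "orientation": TCP orientation; "force": force on the tool from outside, world axes, zero at the start; "torque": the same for the moment, N m; "gripper_width": finger opening in m; "gripper_force": force on a finger pad.
Only numpy, scipy, OpenCV 4.12 (cv2) and the standard library are available. Lean on these libraries where they do the work, as an engineer would, in place of code of your own. Each camera call takes 0.05 s, during which the arm holds its last target. There are 200 camera calls.

## Working session

There is one attempt and no reset: what is moved stays moved. The work goes in short steps, Python scripts to look and compute and a tool call to move; the robot and the scene stay as the last step left them, time stands still between calls to the robot, and variables do not carry over. Pictures are saved under pics/ and viewed, at most 10 in all, crops included, and the job is handed in when it is done.

Besides the shell and the picture viewer there is one more tool, called after "Call:" as a command line: name --pt "numbers of a row" for each row, then --argument value for the rest. step_arm: Moves the arm, as the interface text tells. Its arguments: {"type":"object","properties":{"targets":{"type":"array"},"grip_force":{"type":"number"}},"required":["targets"]}

```bash
mkdir -p pics; ls; cat > h.py <<'E'
import numpy as np, cv2
from cell import arm
def shot(n):
    return arm.read_camera(n)
def save(im,f,crop=None,s=1):
    if crop: im=im[crop[2]:crop[3],crop[0]:crop[1]]
    cv2.imwrite('pics/'+f,cv2.cvtColor(cv2.resize(im,None,fx=s,fy=s),cv2.COLOR_RGB2BGR))
def ray(n,u,v):
    m=arm.camera_model(n);K=np.array(m['mtx']);R=np.array(m['R']);t=np.array(m['t']);k=m['k1']
    d=np.linalg.solve(K,[u,v,1])[:2];p=d.copy()
    for _ in range(20): p=d/(1+k*(p@p))
    return -R.T@t, R.T@np.array([p[0],p[1],1])
def plane(n,u,v,z):
    o,d=ray(n,u,v); return o+d*(z-o[2])/d[2]
def tri(n1,a,n2,b):
    o1,d1=ray(n1,*a);o2,d2=ray(n2,*b)
    s=np.linalg.lstsq(np.c_[d1,-d2],o2-o1,rcond=None)[0]
    p,q=o1+s[0]*d1,o2+s[1]*d2
    return (p+q)/2,np.linalg.norm(p-q)
def proj(n,X):
    m=arm.camera_model(n);c=np.array(m['R'])@X+np.array(m['t']);p=c[:2]/c[2];p=p*(1+m['k1']*(p@p))
    return (np.array(m['mtx'])@[p[0],p[1],1])[:2]
E
python3 - <<'E'
from h import *
for n in('side','top'):
    save(shot(n),n+'0.png',s=1.25); o,d=ray(n,320,200); print(n,o.round(3),d.round(3))
s=arm.sense(); print({k:np.round(v,3) for k,v in s.items()}, arm.tcp_to_grasp)
E
```

```text
pics
side [0.32  0.131 1.103] [ 0.28  -0.177 -0.944]
top [ 0.509 -0.055  1.054] [ 0.098 -0.01  -0.995]
{'time_s': np.float64(0.1), 'qpos': array([-1.265,  0.312,  0.014,  1.513, -0.004,  1.319, -0.027]), 'joint_vel': array([ 0.001, -0.002,  0.   , -0.003, -0.001, -0.001,  0.001]), 'tau': array([ 1.0000e-03, -3.8086e+01,  1.4700e-01, -2.3124e+01,  1.2000e-02,
        8.0000e-03,  0.0000e+00]), 'tool_pos': array([0.187, 0.516, 0.202]), 'orientation': array([-5.430e-01, -3.094e+00,  3.000e-03]), 'force': array([-0.04 , -0.128, -0.582]), 'torque': array([ 0.039,  0.048, -0.004]), 'gripper_force': np.float64(0.0), 'gripper_width': np.float64(0.085)} 0.0187
```

View pics/side0.png

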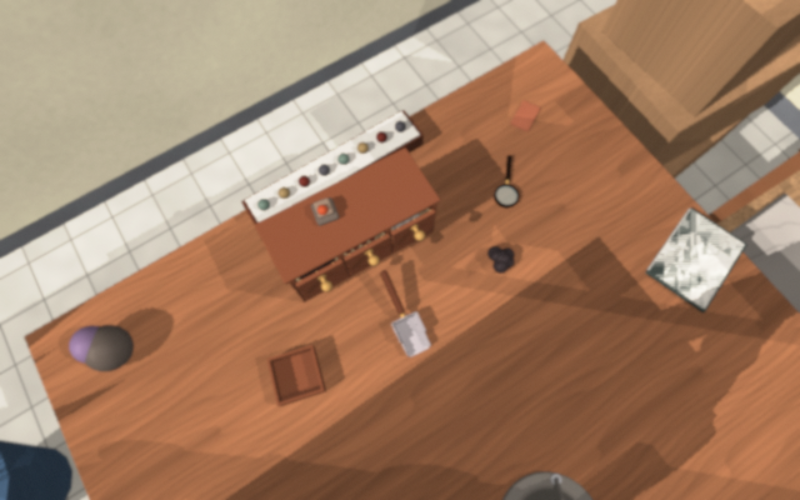

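View pics/top0.png

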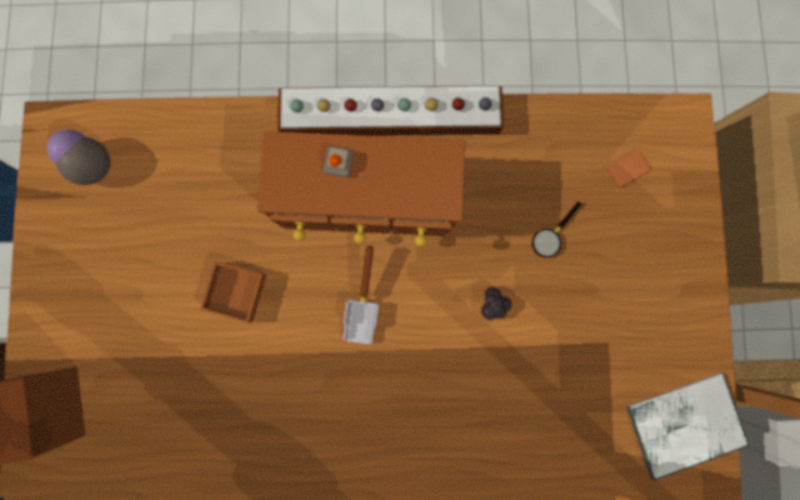

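```bash
python3 - <<'E'
from h import *
T=lambda u,v,z: plane('top',u/1.25,v/1.25,z).round(3)
for nm,u,v,z in [('roofFL',259,212,.174),('roofFR',463,219,.174),('roofBL',264,135,.174),('roofBR',465,140,.174),('knobL',299,236,.130),('knobM',359,238,.130),('knobR',420,240,.130),
 ('tipR',374,344,.018),('tipL',344,340,.018),('rearL',348,300,.03),('rearR',379,304,.03),('hend',369,248,.055),('ferr',364,298,.03),
 ('trayTL',218,264,.036),('trayTR',265,269,.036),('trayBR',252,321,.036),('trayBL',205,307,.036),('kidney',495,304,.02),('lens',547,243,.01),('opal',337,162,.2)]:
    print(nm,T(u,v,z))
# brass blobs, both views
for n in('top','side'):
    im=shot(n);h=cv2.cvtColor(im,cv2.COLOR_RGB2HSV)
    m=cv2.inRange(h,(18,130,120),(32,255,255))
    c,l,s,ce=cv2.connectedComponentsWithStats(m)
    print(n,[(ce[i].round(1).tolist(),s[i,2:].tolist()) for i in range(1,c) if s[i,4]>12])
print(tri('top',(359/1.25,238/1.25),'side',(372/1.25,258/1.25)))
print(tri('top',(299/1.25,236/1.25),'side',(326/1.25,285/1.25)))
print(tri('top',(420/1.25,240/1.25),'side',(419/1.25,234/1.25)))
E
```

```text
roofFL [0.665 0.18  0.174]
roofFR [ 0.649 -0.174  0.174]
roofBL [0.803 0.174 0.174]
roofBR [ 0.79  -0.181  0.174]
knobL [0.628 0.118 0.13 ]
knobM [0.623 0.01  0.13 ]
knobR [ 0.618 -0.101  0.13 ]
tipR [ 0.424 -0.011  0.018]
tipL [0.433 0.048 0.018]
rearL [0.512 0.039 0.03 ]
rearR [ 0.503 -0.022  0.03 ]
hend [ 0.612 -0.005  0.055]
ferr [0.515 0.007 0.03 ]
trayTL [0.586 0.297 0.036]
trayTR [0.575 0.203 0.036]
trayBR [0.473 0.227 0.036]
trayBL [0.501 0.321 0.036]
kidney [ 0.5   -0.254  0.02 ]
lens [ 0.623 -0.367  0.01 ]
opal [0.745 0.042 0.2  ]
top [([258.7, 83.9], [5, 7, 28]), ([344.5, 83.0], [8, 7, 36]), ([238.7, 185.2], [10, 16, 109]), ([287.5, 187.8], [10, 15, 109]), ([336.1, 189.9], [9, 16, 107]), ([445.4, 183.4], [4, 4, 15]), ([289.8, 238.9], [5, 4, 15]), ([635.9, 310.4], [7, 8, 17])]
side []
(array([0.62121648, 0.00885425, 0.14653759]), np.float64(0.0009533905211196123))
(array([0.62645251, 0.11652508, 0.13985012]), np.float64(0.0002233924042145749))
(array([ 0.61609294, -0.1013276 ,  0.13715925]), np.float64(0.0029799294459189464))
```

Call:
step_arm --pt "-1 0.06 -0.09 0 0.1" --pt "-1 0.11 -0.16 -0.02 0.22" --pt "-1 0.15 -0.22 -0.04 0.22" --pt "-1 0.19 -0.27 -0.05 0.22" --pt "-1 0.23 -0.32 -0.06 0.22" --grip_force 40

```text
time_s: 0.82
tool_pos: [0.3662, 0.2637, 0.1581]
orientation: [0.2, 3.135, 0.001]
force: [1.6, 0.7, 0.3]
gripper_width: 0.0853
gripper_force: 0.0
```

Call:
step_arm --pt "-1 0.04 -0.06 0 0" --pt "-1 0.08 -0.12 0 0" --pt "-1 0.125 -0.19 0 0" --pt "-1 0.125 -0.19 0 0" --pt "-1 0.125 -0.19 0 0"

```text
time_s: 1.45
tool_pos: [0.4919, 0.0707, 0.1583]
orientation: [0.213, 3.133, -0.004]
force: [-0.1, 0.4, 0.2]
gripper_width: 0.0855
gripper_force: 0.0
```

Call:
step_arm --pt "-1 0.03 -0.04 0 0" --pt "-1 0.05 -0.067 -0.02 0.01" --pt "-1 0.05 -0.067 -0.07 0.01" --pt "-1 0.05 -0.067 -0.12 0.01" --pt "-1 0.05 -0.067 -0.145 0.01"

```text
time_s: 2.08
tool_pos: [0.5374, 0.0104, 0.0101]
orientation: [-0.181, -3.13, -0.001]
force: [0.2, -0.3, -0.1]
gripper_width: 0.0854
gripper_force: 0.0
```

Call:
step_arm --pt "1 0 0 0 0" --pt "1 0 0 0 0" --pt "1 0 0 0 0" --pt "1 0 0 0 0" --pt "1 0 0 0 0"

```text
time_s: 2.7
tool_pos: [0.5409, 0.0084, 0.014]
orientation: [0.185, 3.135, 0.0]
force: [0.3, -0.1, -0.0]
gripper_width: -0.0001
gripper_force: 0.1
```

```bash
python3 - <<'E'
from h import *
a=shot('top')[120:320,200:380];b=shot('side')[120:320,200:430]
save(np.hstack([a,b]),'m1.png',s=1.9)
print(arm.sense()['gripper_width'], proj('top',np.array([.541,.0084,.014])),proj('side',np.array([.541,.0084,.014])))
E
```

```text
-0.00020325960647226364 [291.06499982 228.2475703 ] [316.0040324  243.86148078]
```

View pics/m1.png

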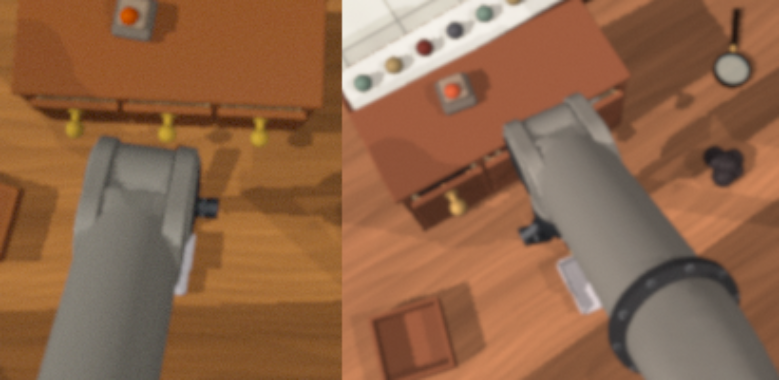

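Call:
step_arm --pt "1 0 0 0.03 0" --pt "1 0 0 0.07 0" --pt "1 0 0 0.1 0" --pt "1 -0.06 0 0.1 0" --pt "1 -0.12 0 0.1 0"

```text
time_s: 3.42
tool_pos: [0.4197, 0.0083, 0.1137]
orientation: [0.185, 3.135, -0.0]
force: [-0.3, 0.4, 0.2]
gripper_width: 0.0003
gripper_force: 0.0
```

```bash
python3 - <<'E'
from h import *
a=shot('top')[120:320,200:380];b=shot('side')[120:320,200:430]
save(np.hstack([a,b]),'m2.png',s=1.9)
s=arm.sense();print(s['gripper_width'],s['force'],s['tool_pos'])
E
```

```text
-7.755741240118651e-05 [0.91957836 0.51684244 0.03175674] [0.409007   0.00830385 0.11011163]
```

View pics/m2.png

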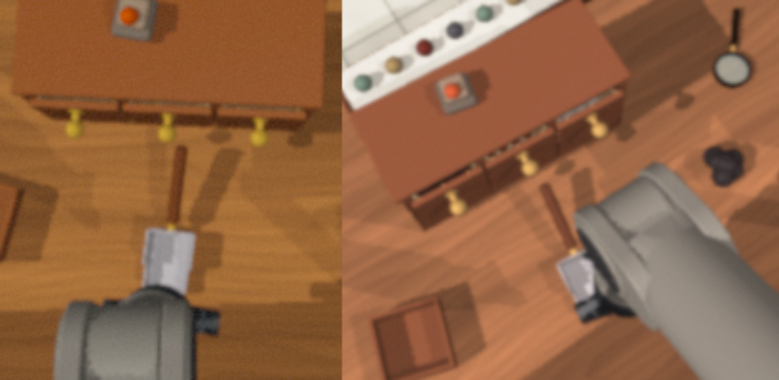

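```bash
python3 - <<'E'
from h import *
for z in (.11,.18,.2):
  for n in('top','side'):
    p=proj(n,np.array([.409,.0083,z])); o=(200,120); q=(p-o)*1.9+([342,0] if n=='side' else [0,0]); print(z,n,p.round(1),q.round(0))
f=(291,238.4);h=(294.7,199)
print(tri('top',(171/1.9+200,226/1.9+120),'side',((573-342)/1.9+200,252/1.9+120)))
print(tri('top',(181/1.9+200,149/1.9+120),'side',((548-342)/1.9+200,185/1.9+120)))
s=arm.sense();print(s['qpos'].round(3),s['orientation'].round(3))
E
```

```text
0.11 top [288.8 285.6] [169. 315.]
0.11 side [344.4 278.5] [616. 301.]
0.18 top [286.6 289.2] [165. 321.]
0.18 side [346.  274.1] [619. 293.]
0.2 top [285.9 290.3] [163. 324.]
0.2 side [346.5 272.8] [620. 290.]
(array([0.51298928, 0.01010688, 0.01272982]), np.float64(0.0033873633875842876))
(array([ 0.60903653, -0.00745264,  0.05781949]), np.float64(0.007756213182341288))
[-0.441  0.119  0.417  2.007 -0.059  1.04   1.457] [-1.840e-01 -3.121e+00 -2.000e-03]
```

```bash
python3 - <<'E'
from h import *
np.save('c1.npy',np.hstack([shot('top')[230:340,220:340],shot('side')[210:320,290:410]]))
E
```

Call:
step_arm --pt "-1 0 0 0 0" --pt "-1 0 0 0 0" --pt "-1 0 0 0 0" --pt "-1 0 0 0 0"

```text
time_s: 4.12
tool_pos: [0.4209, 0.0083, 0.1133]
orientation: [0.185, 3.136, -0.001]
force: [0.8, -0.2, -0.2]
gripper_width: 0.0723
gripper_force: 0.0
```

```bash
python3 - <<'E'
from h import *
b=np.hstack([shot('top')[230:340,220:340],shot('side')[210:320,290:410]])
save(np.vstack([np.load('c1.npy'),b]),'m3.png',s=2.7);print(arm.sense()['gripper_width'])
E
```

```text
0.08488045803052421
```

View pics/m3.png

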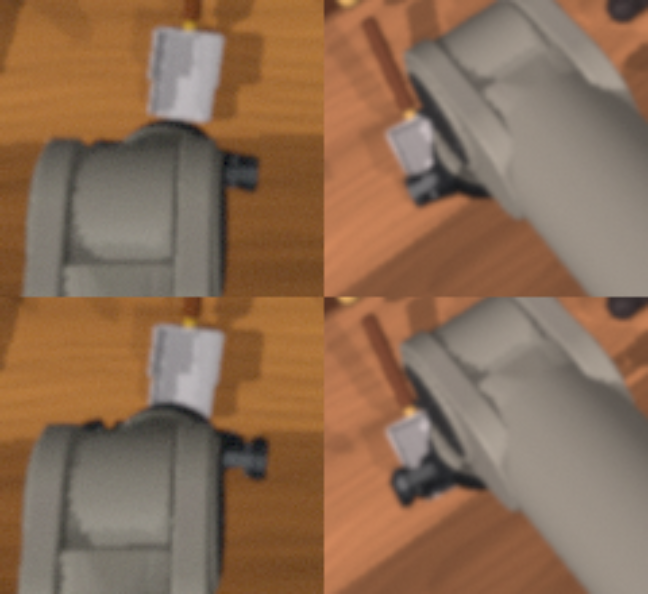

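```bash
python3 - <<'E'
from h import *
f=lambda a:(a[0]/2.7+220,a[1]/2.7+230)
g=lambda a:((a[0]-324)/2.7+290,a[1]/2.7+210)
print(tri('top',f((250,171)),'side',g((420,188))))
print(tri('top',f((258,459-297)),'side',g((406,485-297))))
s=arm.sense();print(s['tool_pos'],s['orientation'],s['qpos'].round(3))
E
```

```text
(array([0.41212766, 0.00244241, 0.12620783]), np.float64(0.10271738991632473))
(array([0.41921234, 0.00463202, 0.13207596]), np.float64(0.1188602488560994))
[0.42060043 0.0083418  0.11326317] [-1.84899591e-01 -3.13607723e+00  3.23224011e-04] [-0.44   0.128  0.417  1.989 -0.06   1.036  1.458]
```

Call:
step_arm --pt "1 0.02 -0.06 -0.02 0" --pt "1 0.02 -0.1 -0.06 0" --pt "1 0.02 -0.1 -0.09 0" --pt "1 0.02 -0.1 -0.09 0" --pt "1 0.02 -0.1 -0.09 0"

```text
time_s: 4.85
tool_pos: [0.4415, -0.0911, 0.0242]
orientation: [0.183, 3.135, 0.0]
force: [0.3, 0.1, -0.3]
gripper_width: 0.0002
gripper_force: 0.0
```

Call:
step_arm --pt "1 0 0 -0.006 0" --pt "1 0 0 -0.01 0" --pt "1 0 0 -0.014 0" --pt "1 0 0 -0.018 0" --pt "1 0 0 -0.022 0"

```text
time_s: 5.48
tool_pos: [0.4404, -0.0916, 0.0011]
orientation: [-0.185, -3.136, -0.0]
force: [0.8, -1.3, 0.7]
gripper_width: 0.0002
gripper_force: 0.0
```

```bash
python3 - <<'E'
from h import *
a=shot('top')[180:320,220:420];b=shot('side')[150:290,250:450]
save(np.hstack([a,b]),'m4.png',s=2)
s=arm.sense();print({k:np.round(v,4) for k,v in s.items()})
E
```

```text
{'time_s': np.float64(5.575), 'qpos': array([-0.212 ,  0.3675,  0.4611,  2.0455, -0.2295,  0.7784,  1.8401]), 'joint_vel': array([-0.0007, -0.0057,  0.0031, -0.0081,  0.0026,  0.0065, -0.0033]), 'tau': array([ 1.32000e-02, -3.11680e+01,  3.43130e+00, -1.63543e+01,
       -6.70000e-03, -5.51000e-02,  1.62000e-02]), 'tool_pos': array([ 0.4399, -0.0916,  0.0008]), 'orientation': array([-0.1849, -3.135 , -0.    ]), 'force': array([-1.0851,  0.4555, -0.3941]), 'torque': array([-0.0066,  0.0331, -0.008 ]), 'gripper_force': np.float64(0.0), 'gripper_width': np.float64(-0.0002)}
```

Call:
step_arm --pt "1 0 0 -0.004 0" --pt "1 0 0 -0.008 0" --pt "1 0 0 -0.008 0"

```text
time_s: 5.95
tool_pos: [0.44, -0.0915, -0.0071]
orientation: [-0.185, -3.135, -0.0]
force: [-0.5, 0.0, -0.1]
gripper_width: -0.0002
gripper_force: 0.0
```

View pics/m4.png

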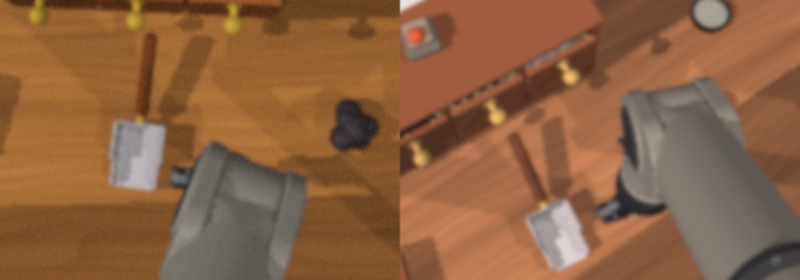

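```bash
python3 - <<'E'
from h import *
print(tri('top',(180/2+220,178/2+180),'side',((607-400)/2+250,210/2+150)))
for z in(0,.05,.1):
  X=np.array([.44,-.0915,z]);print(z,(proj('top',X)-[220,180])*2,(proj('side',X)-[250,150])*2+[400,0])
E
```

```text
(array([ 0.44492281, -0.04126928,  0.12053657]), np.float64(0.0034959563083270017))
0 [222.20027712 175.93450402] [630.80013832 210.31241471]
0.05 [223.67762433 178.66337899] [634.56371285 202.91886271]
0.1 [225.31083726 181.68003181] [638.67582321 194.83961414]
```

Call:
step_arm --pt "1 0 0 -0.004 0" --pt "1 0 0 -0.008 0" --pt "1 0 0 -0.012 0" --pt "1 0 0 -0.012 0"

```text
time_s: 6.45
tool_pos: [0.44, -0.0916, -0.0191]
orientation: [-0.185, -3.135, -0.0]
force: [-0.6, -0.2, -0.3]
gripper_width: 0.0001
gripper_force: 0.0
```

Call:
step_arm --pt "1 0 0 -0.003 0" --pt "1 0 0 -0.006 0" --pt "1 0 0 -0.006 0"

```text
time_s: 6.82
tool_pos: [0.4401, -0.0916, -0.0249]
orientation: [-0.185, -3.136, -0.0]
force: [0.1, -0.5, 0.6]
gripper_width: -0.0001
gripper_force: 0.0
```

Call:
step_arm --pt "1 0 0 -0.003 0" --pt "1 0 0 -0.006 0" --pt "1 0 0 -0.006 0"

```text
time_s: 7.2
tool_pos: [0.4408, -0.0916, -0.028]
orientation: [0.185, 3.136, 0.003]
force: [-8.2, 1.5, 26.3]
gripper_width: 0.0
gripper_force: 13.4
```

Call:
step_arm --pt "1 0 0 -0.003 0" --pt "1 0 0 -0.006 0" --pt "1 0 0 -0.006 0"

```text
time_s: 7.58
tool_pos: [0.4408, -0.0915, -0.0283]
orientation: [-0.187, -3.136, -0.01]
force: [-23.5, 4.7, 82.3]
gripper_width: 0.0001
gripper_force: 41.4
```

Call:
step_arm --pt "-1 0 0 0.05 0" --pt "-1 0 0 0.11 0" --pt "-1 0.03 0.03 0.12 0" --pt "-1 0.07 0.07 0.12 0" --pt "-1 0.102 0.095 0.12 0"

```text
time_s: 8.2
tool_pos: [0.544, 0.0064, 0.0837]
orientation: [0.181, 3.135, 0.003]
force: [0.6, -0.1, 0.2]
gripper_width: 0.085
gripper_force: 0.0
```

Call:
step_arm --pt "-1 0 0 0 0" --pt "-1 0 0 -0.04 0" --pt "-1 0 0 -0.08 0" --pt "-1 0 0 -0.099 0" --pt "-1 0 0 -0.099 0"

```text
time_s: 8.82
tool_pos: [0.5397, 0.0023, -0.0174]
orientation: [-0.187, -3.131, 0.002]
force: [0.4, 0.4, -0.0]
gripper_width: 0.0854
gripper_force: 0.0
```

Call:
step_arm --pt "1 0 0 0 0" --pt "1 0 0 0 0" --pt "1 0 0 0 0" --pt "1 0 0 0 0" --pt "1 0 0 0 0" --grip_force 60

```text
time_s: 9.45
tool_pos: [0.5429, 0.0036, -0.0151]
orientation: [0.185, 3.135, 0.001]
force: [-0.0, 0.0, 2.1]
gripper_width: 0.0152
gripper_force: 61.1
```

Call:
step_arm --pt "1 0 0 0.02 0" --pt "1 -0.05 0 0.03 -0.18" --pt "1 -0.09 -0.03 0.06 -0.36" --pt "1 -0.12 -0.07 0.09 -0.54" --pt "1 -0.133 -0.11 0.09 -0.72"

```text
time_s: 10.07
tool_pos: [0.4094, -0.1075, 0.076]
orientation: [1.284, 2.864, 0.005]
force: [1.0, -1.1, -0.5]
gripper_width: 0.0152
gripper_force: 60.6
```

Call:
step_arm --pt "1 0 -0.029 0 -0.18" --pt "1 0 -0.029 0 -0.36" --pt "1 0 -0.029 0 -0.54" --pt "1 0 -0.029 0 -0.72" --pt "1 0 -0.029 0 -0.9"

```text
time_s: 10.7
tool_pos: [0.4091, -0.1356, 0.0741]
orientation: [-2.405, -2.021, 0.0]
force: [-0.4, 0.3, -0.3]
gripper_width: 0.0151
gripper_force: 60.6
```

Call:
step_arm --pt "1 0 0 0 -0.18" --pt "1 0 0 0 -0.36" --pt "1 0 0 0 -0.54" --pt "1 0 0 0 -0.72" --pt "1 0 0 0 -0.9"

```text
time_s: 11.32
tool_pos: [0.4091, -0.1353, 0.0741]
orientation: [-3.044, -0.774, 0.001]
force: [0.5, 0.4, -0.6]
gripper_width: 0.0152
gripper_force: 60.6
```

Call:
step_arm --pt "1 0 0 0 -0.18" --pt "1 0 0 0 -0.36" --pt "1 0 0 0 -0.495" --pt "1 0 0 0 -0.495"

```text
time_s: 11.82
tool_pos: [0.409, -0.1354, 0.074]
orientation: [3.141, 0.017, -0.002]
force: [-0.5, -1.0, -1.3]
gripper_width: 0.0151
gripper_force: 60.7
```

```bash
python3 - <<'E'
from h import *
a=shot('top')[150:320,220:420];b=shot('side')[130:300,250:450]
save(np.hstack([a,b]),'m5.png',s=2)
s=arm.sense();print({k:np.round(v,4) for k,v in s.items()})
E
```

```text
{'time_s': np.float64(11.925), 'qpos': array([-0.6997,  0.391 ,  1.2221,  2.0321, -0.4353,  1.0148, -0.8223]), 'joint_vel': array([ 0.0053, -0.0032, -0.0031, -0.002 , -0.0018,  0.0011, -0.0066]), 'tau': array([-7.81000e-02, -2.12363e+01,  7.82030e+00, -1.86536e+01,
       -1.47000e-02, -2.72000e-02, -4.50000e-03]), 'tool_pos': array([ 0.4093, -0.1354,  0.0742]), 'orientation': array([-3.1414e+00, -1.7600e-02,  6.0000e-04]), 'force': array([ 0.4185, -0.5873, -0.5873]), 'torque': array([ 0.0071,  0.0679, -0.0144]), 'gripper_force': np.float64(60.6572), 'gripper_width': np.float64(0.0154)}
```

View pics/m5.png

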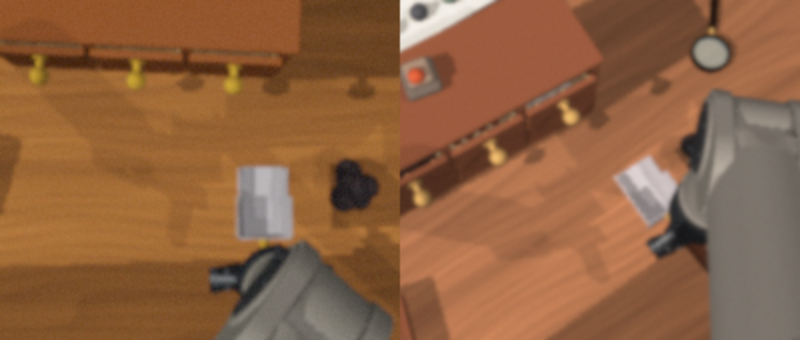

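```bash
cat >> h.py <<'E'
def bowl(x0,x1,y0,y1,n='top'):
    h=cv2.cvtColor(shot(n)[y0:y1,x0:x1],cv2.COLOR_RGB2HSV)
    m=cv2.inRange(h,(0,0,110),(179,60,255))
    c,l,s,ce=cv2.connectedComponentsWithStats(m);i=1+np.argmax(s[1:,4])
    p=np.argwhere(l==i)[:,::-1]+[x0,y0]
    return s[i].tolist(), np.round(cv2.boxPoints(cv2.minAreaRect(p.astype(np.float32))),1).tolist()
E
python3 -c "
from h import *
print(bowl(320,380,220,280))"
```

```text
([18, 13, 28, 36, 926], [[338.0, 233.0], [365.0, 233.0], [365.0, 268.0], [338.0, 268.0]])
```

Call:
step_arm --pt "1 0 0 0 0" --pt "1 0 0 0 0" --pt "1 0 0 0 0" --grip_force 20

```text
time_s: 12.35
tool_pos: [0.4094, -0.1356, 0.0744]
orientation: [-3.141, -0.014, -0.0]
force: [0.3, -0.0, -1.3]
gripper_width: 0.015
gripper_force: 60.7
```

```bash
python3 -c "
from h import *
print(bowl(320,380,220,280)); print(arm.sense()['torque'],arm.sense()['gripper_force'])"
```

```text
([19, 13, 27, 36, 914], [[339.0, 233.0], [365.0, 233.0], [365.0, 268.0], [339.0, 268.0]])
[-0.01917357  0.05465469 -0.02075092] 60.65351486206055
```

Call:
step_arm --pt "1 0 0 -0.04 0" --pt "1 0 0 -0.075 0" --pt "1 0 0 -0.085 0" --pt "1 0 0 -0.089 0" --pt "1 0 0 -0.089 0"

```text
time_s: 13.02
tool_pos: [0.4103, -0.1361, -0.0139]
orientation: [3.141, 0.014, 0.003]
force: [0.2, 0.2, -0.7]
gripper_width: 0.0145
gripper_force: 60.6
```

Call:
step_arm --pt "0 0 0 0 0" --pt "-1 0 0 0 0" --pt "-1 0 0 0 0" --pt "-1 0 0 0 0" --pt "-1 0 0 0.03 0"

```text
time_s: 13.65
tool_pos: [0.4075, -0.1348, 0.0144]
orientation: [-3.141, -0.014, 0.007]
force: [1.2, -0.4, 1.6]
gripper_width: 0.0851
gripper_force: 0.0
```

Call:
step_arm --pt "-1 0 0 0.05 0" --pt "-1 0.02 0.03 0.068 -0.054" --pt "-1 0.06 0.07 0.068 -0.054" --pt "-1 0.1 0.11 0.068 -0.054" --pt "-1 0.125 0.144 0.068 -0.054"

```text
time_s: 14.28
tool_pos: [0.5362, 0.0107, 0.0832]
orientation: [3.141, -0.067, 0.001]
force: [0.3, -0.0, 1.0]
gripper_width: 0.0855
gripper_force: 0.0
```

```bash
python3 -c "
from h import *
b=bowl(320,380,220,290);print(b)
for p in b[1]: print(plane('top',*p,.02).round(3))
print(arm.sense()['tool_pos'],arm.sense()['orientation'])"
```

```text
([16, 13, 26, 34, 803], [[336.0, 233.0], [361.0, 233.0], [361.0, 266.0], [336.0, 266.0]])
[ 0.528 -0.104  0.02 ]
[ 0.527 -0.167  0.02 ]
[ 0.445 -0.165  0.02 ]
[ 0.446 -0.103  0.02 ]
[0.53948289 0.01749928 0.08261489] [-3.1379687   0.05357036 -0.00476133]
```

Call:
step_arm --pt "-1 0.01 0 0 -0.01" --pt "-1 0.04 0.0 0 -0.01" --pt "-1 0.07 0.001 0 -0.01" --pt "-1 0.08 0.001 0 -0.01" --pt "-1 0.08 0.001 0 -0.01"

```text
time_s: 14.95
tool_pos: [0.614, 0.0078, 0.0833]
orientation: [3.139, -0.09, -0.001]
force: [-0.4, -0.3, -0.4]
gripper_width: 0.0853
gripper_force: 0.0
```

Call:
step_arm --pt "1 0 0 0 0" --pt "1 0 0 0 0" --pt "1 0 0 0 0" --pt "1 0 0 0 0" --pt "1 0 0 0 0" --grip_force 30

```text
time_s: 15.58
tool_pos: [0.614, 0.0076, 0.0838]
orientation: [3.138, -0.089, -0.0]
force: [-2.7, -2.3, 2.5]
gripper_width: 0.0196
gripper_force: 29.2
```

Call:
step_arm --pt "1 -0.014 0.0006 -0.006 0" --pt "1 -0.027 0.001 -0.014 0" --pt "1 -0.038 0.0015 -0.023 0" --pt "1 -0.048 0.002 -0.035 0" --pt "1 -0.053 0.002 -0.042 0"

```text
time_s: 16.2
tool_pos: [0.5609, 0.0126, 0.0408]
orientation: [-3.139, 0.086, 0.0]
force: [1.1, -0.6, 0.6]
gripper_width: -0.0001
gripper_force: 0.0
```

Call:
step_arm --pt "1 -0.002 0 -0.003 0"

```text
time_s: 16.32
tool_pos: [0.5596, 0.0124, 0.0379]
orientation: [-3.14, 0.085, -0.0]
force: [0.1, -0.5, -0.8]
gripper_width: 0.0003
gripper_force: 0.0
```

Call:
step_arm --pt "-1 -0.02 -0.002 0.02 0" --pt "-1 -0.02 -0.003 0.046 0" --pt "-1 -0.02 -0.003 0.046 0" --pt "-1 -0.01 -0.003 0.046 0" --pt "-1 0.0 -0.003 0.046 0"

```text
time_s: 16.95
tool_pos: [0.56, 0.009, 0.0833]
orientation: [3.14, -0.085, -0.002]
force: [0.4, -0.6, 0.3]
gripper_width: 0.0851
gripper_force: 0.0
```

Call:
step_arm --pt "-1 0.02 0 0 0" --pt "-1 0.05 0 0 0" --pt "-1 0.06 0 0 0" --pt "-1 0.06 0 0 0"

```text
time_s: 17.45
tool_pos: [0.6194, 0.0079, 0.0835]
orientation: [3.139, -0.087, -0.002]
force: [-0.4, -1.0, -0.1]
gripper_width: 0.0854
gripper_force: 0.0
```

Call:
step_arm --pt "1 0 0 0 0" --pt "1 0 0 0 0" --pt "1 0 0 0 0" --pt "1 0 0 0 0" --pt "1 0 0 0 0" --grip_force 40

```text
time_s: 18.08
tool_pos: [0.6191, 0.0073, 0.0848]
orientation: [3.139, -0.088, -0.0]
force: [-0.9, -1.9, 1.4]
gripper_width: 0.0194
gripper_force: 39.0
```

Call:
step_arm --pt "1 -0.004 0.0 -0.001 0" --pt "1 -0.009 0.0005 -0.003 0" --pt "1 -0.014 0.0006 -0.006 0"

```text
time_s: 18.45
tool_pos: [0.606, 0.0081, 0.0792]
orientation: [3.139, -0.087, 0.004]
force: [0.8, -3.5, 5.1]
gripper_width: 0.0196
gripper_force: 39.4
```

Call:
step_arm --pt "1 -0.006 0.0002 -0.004 0" --pt "1 -0.013 0.0005 -0.008 0" --pt "1 -0.018 0.0007 -0.013 0"

```text
time_s: 18.82
tool_pos: [0.5863, 0.0093, 0.0655]
orientation: [3.14, -0.087, -0.002]
force: [-1.1, -1.7, 6.5]
gripper_width: 0.0196
gripper_force: 40.7
```

Call:
step_arm --pt "1 -0.005 0.0002 -0.004 0" --pt "1 -0.0095 0.0004 -0.008 0" --pt "1 -0.013 0.0005 -0.012 0" --pt "1 -0.016 0.0006 -0.016 0"

```text
time_s: 19.32
tool_pos: [0.5706, 0.0102, 0.0489]
orientation: [3.14, -0.087, -0.002]
force: [-0.8, -3.2, 3.6]
gripper_width: 0.0199
gripper_force: 41.4
```

Call:
step_arm --pt "1 -0.003 0.0001 -0.004 0" --pt "1 -0.006 0.0002 -0.008 0" --pt "1 -0.008 0.0003 -0.012 0"

```text
time_s: 19.7
tool_pos: [0.5622, 0.0107, 0.038]
orientation: [-3.139, 0.089, 0.003]
force: [-7.6, -3.4, 11.6]
gripper_width: 0.0192
gripper_force: 38.5
```

Call:
step_arm --pt "-1 -0.003 0 0 0" --pt "-1 -0.01 0 0.0 0" --pt "-1 -0.05 0 0.02 0" --pt "-1 -0.1 0 0.05 0" --pt "-1 -0.13 0 0.08 0"

```text
time_s: 20.32
tool_pos: [0.43, 0.0117, 0.1165]
orientation: [-3.139, 0.085, 0.008]
force: [0.3, 0.5, 1.5]
gripper_width: 0.0852
gripper_force: 0.0
```

```bash
python3 - <<'E'
from h import *
a=shot('top')[130:300,200:400];b=shot('side')[120:290,230:430]
save(np.hstack([a,b]),'m6.png',s=2)
s=arm.sense();print(s['tool_pos'],s['qpos'].round(2),s['time_s'])
for X in ([.556,.013,.092],[.617,.009,.057],[.557,.012,.055]):
  print(X,[(proj('top',np.array(X))-[200,130])*2,(proj('side',np.array(X))-[230,120])*2+[400,0]])
E
```

```text
[0.43175892 0.01251755 0.11854561] [-1.12  0.31  1.28  1.97 -0.34  1.1  -1.32] 20.425
[0.556, 0.013, 0.092] [array([174.05058431, 181.64966658]), array([561.8660421 , 226.86699222])]
[0.617, 0.009, 0.057] [array([179.19059001, 132.89161649]), array([541.00138022, 195.85770011])]
[0.557, 0.012, 0.055] [array([177.03321335, 182.28314624]), array([562.86228301, 232.71234466])]
```

View pics/m6.png

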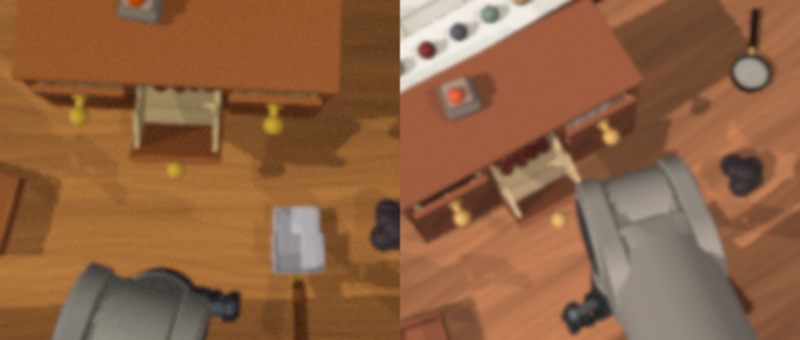

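Call:
step_arm --pt "-1 0 0 0 0.18" --pt "1 0.0 0 0 0.36" --pt "1 0.0 0 0 0.54" --pt "1 0.0 0 0 0.72" --pt "1 0.0 0 0 0.9"

```text
time_s: 21.05
tool_pos: [0.4335, 0.0116, 0.1165]
orientation: [-2.86, -1.298, 0.001]
force: [0.6, 0.4, -0.9]
gripper_width: 0.0124
gripper_force: 0.0
```

Call:
step_arm --pt "1 0 0 0 0.18" --pt "1 0.0 0 0 0.36" --pt "1 0.0 0 0 0.54" --pt "1 0.0 0 0 0.72" --pt "1 0.0 0 0 0.9"

```text
time_s: 21.68
tool_pos: [0.4334, 0.0115, 0.1164]
orientation: [-2.011, -2.412, 0.001]
force: [-0.3, 0.4, -0.5]
gripper_width: 0.0
gripper_force: 0.0
```

```bash
python3 - <<'E'
from h import *
h=cv2.cvtColor(shot('top'),cv2.COLOR_RGB2HSV)
m=cv2.inRange(h[170:240],(18,130,120),(32,255,255))
c,l,s,ce=cv2.connectedComponentsWithStats(m)
print([((ce[i]+[0,170]).round(1).tolist(),s[i,2:].tolist()) for i in range(1,c) if s[i,4]>12])
H=np.array([.655,.0075,.035])
for th in (.5,.6,.7,.8,.9,1.05):
  c_,s_=np.cos(th),np.sin(th);kx,kz=-.032*c_-.095*s_,-.032*s_+.095*c_
  ex,ez=-.115*s_,.115*c_
  print(th,proj('top',H+[kx*.999,-kx*.045,kz]).round(1),proj('top',H+[ex,-ex*.045,ez]).round(1))
s=arm.sense();print(s['qpos'].round(2),s['tool_pos'],s['orientation'])
E
```

```text
[([238.8, 185.3], [10, 16, 107]), ([445.7, 183.3], [5, 5, 16]), ([619.9, 183.3], [9, 7, 15]), ([336.0, 190.2], [11, 16, 117]), ([287.3, 214.8], [10, 9, 63])]
0.5 [287.6 209.6] [286.9 200.3]
0.6 [287.7 212.6] [286.9 204.9]
0.7 [287.9 215.2] [287.  209.2]
0.8 [288.  217.4] [287.1 213.1]
0.9 [288.2 219.3] [287.2 216.6]
1.05 [288.6 221.2] [287.5 221.1]
[-0.82  0.19  0.86  1.96 -0.17  1.06  0.3 ] [0.43335203 0.01153608 0.11644512] [-2.00652932e+00 -2.41558839e+00  6.22434416e-04]
```

Call:
step_arm --pt "1 0.0 0 0.01 0.18" --pt "1 0.02 0 0.013 0.36" --pt "1 0.05 0 0.013 0.54" --pt "1 0.07 0 0.013 0.72" --pt "1 0.09 0 0.013 0.9"

```text
time_s: 22.35
tool_pos: [0.5241, 0.0116, 0.1289]
orientation: [-0.765, -3.045, -0.0]
force: [-0.1, 0.2, -0.3]
gripper_width: 0.0001
gripper_force: 0.0
```

Call:
step_arm --pt "1 0.02 0 0 0.18" --pt "1 0.034 0 0 0.36" --pt "1 0.034 0 0 0.46" --pt "1 0.034 0 -0.02 0.46" --pt "1 0.034 0 -0.04 0.46"

```text
time_s: 22.98
tool_pos: [0.5576, 0.0115, 0.0886]
orientation: [-0.06, -3.14, -0.002]
force: [0.0, -0.1, 0.1]
gripper_width: 0.0001
gripper_force: 0.0
```

Call:
step_arm --pt "1 0 0 -0.008 0" --pt "1 0 0 -0.016 0" --pt "1 0 0 -0.022 0" --pt "1 0 0 -0.026 0"

```text
time_s: 23.48
tool_pos: [0.5548, 0.0109, 0.064]
orientation: [-0.058, -3.135, -0.002]
force: [-7.8, 0.2, 5.4]
gripper_width: -0.0002
gripper_force: 4.3
```

Call:
step_arm --pt "1 -0.004 0 -0.006 0" --pt "1 -0.008 0 -0.01 0" --pt "1 -0.03 0 0.02 0" --pt "1 -0.07 -0.01 0.05 0" --pt "1 -0.12 -0.03 0.08 0"

```text
time_s: 24.1
tool_pos: [0.4386, -0.0192, 0.1457]
orientation: [0.055, 3.137, -0.001]
force: [-0.5, 0.5, 2.1]
gripper_width: 0.0001
gripper_force: 0.0
```

```bash
python3 - <<'E'
from h import *
im=shot('top');h=cv2.cvtColor(im,cv2.COLOR_RGB2HSV)
m=cv2.inRange(h[170:240],(18,130,120),(32,255,255))
c,l,s,ce=cv2.connectedComponentsWithStats(m)
print([((ce[i]+[0,170]).round(1).tolist(),s[i,2:].tolist()) for i in range(1,c) if s[i,4]>12])
sd=shot('side');save(np.hstack([im[150:260,230:350],sd[130:240,260:380]]),'m7.png',s=3.3)
s=arm.sense();print(s['qpos'].round(2),s['tool_pos'])
E
```

```text
[([630.9, 177.1], [7, 9, 22]), ([238.7, 185.2], [10, 16, 113]), ([335.9, 190.1], [11, 16, 114]), ([445.4, 183.4], [4, 4, 15]), ([287.6, 219.4], [10, 6, 45])]
[-0.56  0.13  0.64  1.91 -0.09  1.12  1.64] [ 0.43637376 -0.02232046  0.14761361]
```

View pics/m7.png

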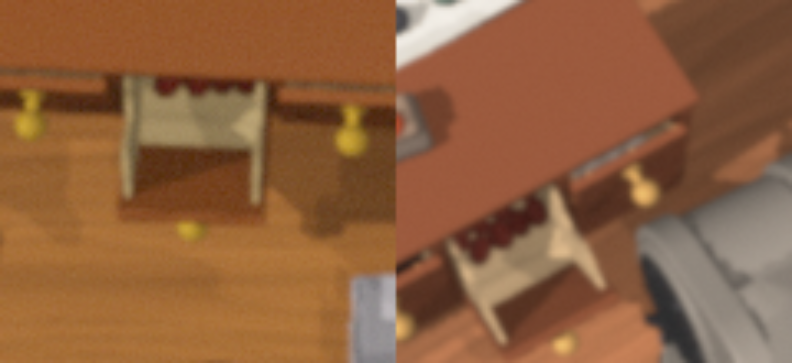

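Call:
step_arm --pt "1 0.04 0.01 0 0" --pt "1 0.08 0.03 0 0" --pt "1 0.122 0.034 -0.01 0" --pt "1 0.122 0.034 -0.035 0" --pt "1 0.122 0.034 -0.05 0"

```text
time_s: 24.82
tool_pos: [0.5599, 0.0146, 0.0927]
orientation: [-0.057, -3.141, 0.001]
force: [-0.4, 0.8, -0.2]
gripper_width: -0.0001
gripper_force: 0.0
```

Call:
step_arm --pt "1 0 0 -0.01 0" --pt "1 0 0 -0.02 0" --pt "1 0 0 -0.03 0" --pt "1 0 0 -0.034 0"

```text
time_s: 25.32
tool_pos: [0.547, 0.0153, 0.0618]
orientation: [-0.058, -3.116, -0.007]
force: [-31.1, 2.6, 44.9]
gripper_width: -0.0003
gripper_force: 26.8
```

Call:
step_arm --pt "1 0 0 0.05 0" --pt "1 -0.04 -0.02 0.06 0" --pt "-1 -0.1 -0.05 0.06 0" --pt "-1 -0.14 -0.1 0.06 0" --pt "-1 -0.178 -0.149 0.05 0"

```text
time_s: 25.95
tool_pos: [0.385, -0.1309, 0.1122]
orientation: [0.056, 3.136, 0.001]
force: [1.3, -0.6, -0.3]
gripper_width: 0.0543
gripper_force: 0.0
```

```bash
python3 - <<'E'
from h import *
im=shot('top');h=cv2.cvtColor(im,cv2.COLOR_RGB2HSV)
m=cv2.inRange(h[170:240],(18,130,120),(32,255,255))
c,l,s,ce=cv2.connectedComponentsWithStats(m)
print([((ce[i]+[0,170]).round(1).tolist(),s[i,2:].tolist()) for i in range(1,c) if s[i,4]>12])
# pebbles dark red
m=cv2.inRange(h,(0,120,30),(8,255,110))[160:230,255:320]
c,l,s,ce=cv2.connectedComponentsWithStats(m)
print([((ce[i]+[255,160]).round(1).tolist(),s[i].tolist()) for i in range(1,c) if s[i,4]>8])
print(bowl(320,380,220,290))
print([proj('top',np.array(p)).round(1) for p in ([.655,.0075,.1],[.617,.009,.067],[.671,.007,.09])])
h_=h
save(im[150:260,230:400],'m8.png',s=4)
s=arm.sense();print(s['qpos'].round(2),s['tool_pos'],s['orientation'])
E
```

```text
[([238.3, 185.1], [10, 16, 97]), ([445.4, 183.2], [4, 5, 16]), ([336.0, 190.1], [11, 16, 115]), ([625.1, 194.6], [7, 11, 18]), ([287.4, 223.6], [6, 4, 17])]
[([289.0, 192.0], [18, 22, 33, 20, 307])]
([16, 13, 26, 34, 800], [[336.0, 233.0], [361.0, 233.0], [361.0, 266.0], [336.0, 266.0]])
[array([289. , 178.4]), array([289.3, 196. ]), array([289.5, 172.3])]
[-0.39  0.1   0.75  2.04 -0.08  1.03  1.92] [ 0.37992599 -0.13482947  0.11100748] [-7.60747444e-02 -3.13948816e+00 -1.39537136e-03]
```

View pics/m8.png

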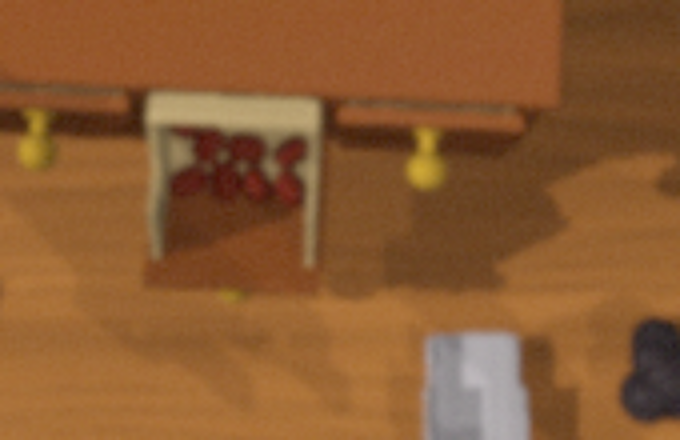

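Call:
step_arm --pt "-1 0.002 0 -0.04 0.045" --pt "-1 0.002 0 -0.09 0.045" --pt "-1 0.002 0 -0.117 0.045" --pt "-1 0.002 0 -0.119 0.045"

```text
time_s: 26.55
tool_pos: [0.3857, -0.1293, -0.0089]
orientation: [0.012, -3.138, -0.001]
force: [-1.0, 0.1, 0.4]
gripper_width: 0.0858
gripper_force: 0.0
```

Call:
step_arm --pt "1 0 0 0 0" --pt "1 0 0 0 0" --pt "1 0 0 0 0" --pt "1 0 0 0 0" --pt "1 0 0 0 0" --grip_force 20

```text
time_s: 27.18
tool_pos: [0.3877, -0.13, -0.0074]
orientation: [-0.013, 3.14, -0.0]
force: [-0.6, -0.4, 2.7]
gripper_width: 0.0153
gripper_force: 21.4
```

Call:
step_arm --pt "1 0 0 0.02 0" --pt "1 0 0 0.04 0" --pt "1 0 0 0.06 0" --pt "1 0 0 0.08 0" --pt "1 0 0 0.08 0"

```text
time_s: 27.8
tool_pos: [0.3882, -0.1299, 0.0731]
orientation: [-0.014, 3.139, 0.0]
force: [-0.2, -0.7, -0.7]
gripper_width: 0.0152
gripper_force: 20.9
```

```bash
python3 - <<'E'
from h import *
print(bowl(320,390,210,290))
s=arm.sense();print(s['qpos'].round(2),s['tool_pos'],s['orientation'],s['force'],s['torque'])
# expected image of tip/rear for pitches
g=s['tool_pos']+[0,0,.0275+.0187]
for p in (0,.15,.3,.5):
  c,q=np.cos(p),np.sin(p)
  f=lambda x,z:proj('top',g+[ (x+.104)*c+(z-.038)*q,0,-(x+.104)*q+(z-.038)*c]).round(1)
  print(p,f(.04,.001),f(-.04,.03))
E
```

```text
([15, 23, 28, 36, 932], [[335.0, 233.0], [362.0, 233.0], [362.0, 268.0], [335.0, 268.0]])
[-0.38  0.18  0.74  2.08 -0.16  0.93  2.03] [ 0.38714762 -0.12949284  0.07214842] [-1.36778511e-02  3.14093528e+00  7.37492515e-04] [-0.64762574 -0.16850561 -1.78947091] [0.02709157 0.05262152 0.04055078]
0 [347.9 230.9] [349.5 266. ]
0.15 [347.3 234.1] [349.2 266.6]
0.3 [346.7 238.4] [348.9 267.8]
0.5 [346.2 245.7] [348.6 270.3]
```

Call:
step_arm --pt "1 0.03 0.015 0.015 0" --pt "1 0.055 0.028 0.021 0" --pt "1 0.08 0.028 0.021 0" --pt "1 0.1055 0.028 0.021 0" --pt "1 0.1055 0.028 0.021 0"

```text
time_s: 28.48
tool_pos: [0.4931, -0.1013, 0.0916]
orientation: [0.015, -3.14, 0.001]
force: [-0.7, -0.5, -0.2]
gripper_width: 0.0155
gripper_force: 20.9
```

Call:
step_arm --pt "1 0.0 0 0.01 0" --pt "1 0.001 0 0.02 0" --pt "1 0.005 0 0.03 0" --pt "1 0.009 0 0.04 0"

```text
time_s: 28.98
tool_pos: [0.5013, -0.1018, 0.1339]
orientation: [0.013, -3.141, -0.0]
force: [0.8, 0.2, -2.8]
gripper_width: 0.0155
gripper_force: 21.0
```

```bash
python3 - <<'E'
from h import *
b=bowl(300,380,180,270);print(b)
s=arm.sense();print(s['tool_pos'],s['orientation'],s['force'],s['torque'])
g=s['tool_pos']+[0,0,.0275+.0187]
for p in (0,.15,.3,.5):
  c,q=np.cos(p),np.sin(p)
  f=lambda x,z:proj('top',g+[ (x+.0985)*c+(z-.0365)*q,0,-(x+.0985)*q+(z-.0365)*c]).round(1)
  print(p,f(.04,.001),f(-.04,.03))
E
```

```text
([10, 32, 70, 58, 1509], [[310.0, 212.0], [379.0, 212.0], [379.0, 269.0], [310.0, 269.0]])
[ 0.50313087 -0.1019359   0.13531831] [-1.33217955e-02  3.13838350e+00 -2.12429021e-04] [ 1.11452085 -0.89283783 -1.87353924] [-0.0990996   0.35990851 -0.0049298 ]
0 [336.7 180.6] [338.  215.7]
0.15 [336.4 184.9] [337.8 216.7]
0.3 [336.  190.2] [337.7 218.3]
0.5 [335.7 198.6] [337.5 221.1]
```

Call:
step_arm --pt "1 0.004 0 0.009 0" --pt "1 0.009 0 0.018 0" --pt "1 0.015 0 0.027 0" --pt "1 0.022 0 0.036 0"

```text
time_s: 29.52
tool_pos: [0.5239, -0.1016, 0.1696]
orientation: [0.013, -3.141, -0.0]
force: [0.3, -0.2, -4.0]
gripper_width: 0.0158
gripper_force: 22.3
```

```bash
python3 - <<'E'
from h import *
s=arm.sense();print(s['tool_pos'],s['orientation'],s['force'],s['torque'])
for n in('top','side'):
  h=cv2.cvtColor(shot(n),cv2.COLOR_RGB2HSV)
  m=cv2.inRange(h[170:240],(18,130,110),(32,255,255))
  c,l,st,ce=cv2.connectedComponentsWithStats(m)
  print([((ce[i]+[0,170]).round(1).tolist(),st[i,2:].tolist()) for i in range(1,c) if st[i,4]>8])
E
```

```text
[ 0.52386282 -0.10156395  0.1695998 ] [ 1.33688117e-02 -3.14105272e+00 -2.70650276e-04] [ 0.25058452 -0.24726766 -3.9995151 ] [ 0.07785147  0.2121687  -0.02920096]
[([625.4, 175.1], [7, 4, 9]), ([238.8, 185.1], [10, 16, 111]), ([445.6, 183.2], [5, 5, 17]), ([287.5, 223.6], [6, 4, 17])]
[([334.2, 188.3], [4, 4, 12])]
```

Call:
step_arm --pt "1 -0.02 0.0 0 0" --pt "1 -0.05 0.0 0 0" --pt "1 -0.07 0.03 0.0 0" --pt "1 -0.07 0.07 0.0 -0.045" --pt "1 -0.07 0.07 0.0 -0.045"

```text
time_s: 30.25
tool_pos: [0.454, -0.0276, 0.1695]
orientation: [0.047, 3.14, 0.004]
force: [1.0, -0.5, -0.2]
gripper_width: 0.0154
gripper_force: 22.8
```

```bash
cat > pit.py <<'E'
from h import *
s=arm.sense();print(s['tool_pos'],s['orientation'],s['force'].round(1),s['torque'].round(2))
h=cv2.cvtColor(shot('top'),cv2.COLOR_RGB2HSV)
g=s['tool_pos']+[0,0,.0275+.0187];a=s['orientation'];a=a/np.linalg.norm(a);yaw=np.arctan2(2*a[1]**2-1,2*a[0]*a[1])-np.pi/2
for p in (0,.1,.3,.4,.5,.56,.65):
  c,q=np.cos(p),np.sin(p)
  def f(x,y,z):
    u,w=(x+.0985)*c+(z-.0365)*q,-(x+.0985)*q+(z-.0365)*c
    return proj('top',g+[u*np.cos(yaw)-y*np.sin(yaw),u*np.sin(yaw)+y*np.cos(yaw),w]).round(1)
  print(p,f(.04,0,.001),f(.04,.03,.018),f(.04,-.03,.018),f(-.04,0,.03))
t=f(.04,0,.001);m=cv2.inRange(h,(0,0,110),(179,60,255));x0,y0=int(t[0])-25,int(t[1])-35
for r in range(y0,y0+75):
  w=np.flatnonzero(m[r,x0-5:x0+55])
  if len(w)>6 and r%2==0: print(r,w[0]+x0-5,w[-1]+x0-5,len(w))
E
python3 pit.py
```

```text
[ 0.45400782 -0.02762675  0.16953752] [0.04695389 3.14008838 0.00439546] [ 1.  -0.5 -0.2] [-0.05  0.04 -0.06]
0 [305.  201.5] [290.5 200.5] [319.1 201. ] [303.8 239.2]
0.1 [305.2 204. ] [290.8 202.3] [319.1 202.8] [303.9 239.6]
0.3 [305.3 210.6] [291.5 207.6] [318.9 208.1] [304.  241.4]
0.4 [305.4 214.6] [291.7 210.9] [318.8 211.4] [304.  242.6]
0.5 [305.4 219. ] [292.  214.7] [318.7 215.2] [304.1 244.1]
0.56 [305.5 221.7] [292.1 217.2] [318.7 217.7] [304.1 245.1]
0.65 [305.5 226.1] [292.2 221.1] [318.6 221.6] [304.1 246.7]
222 292 317 26
224 292 317 26
226 292 317 26
228 291 317 27
230 290 318 29
232 290 318 26
234 290 318 26
236 290 318 26
238 290 318 26
240 290 318 25
242 290 318 26
244 290 318 27
246 290 318 29
248 291 317 22
250 291 316 20
252 292 316 11
```

Call:
step_arm --pt "1 0.01 0.03 0 -0.015" --pt "1 0.025 0.042 0 -0.015" --pt "1 0.031 0.043 -0.005 -0.015" --pt "1 0.031 0.043 -0.01 -0.015" --pt "1 0.031 0.043 -0.01 -0.015"

```text
time_s: 30.92
tool_pos: [0.4836, 0.0097, 0.1584]
orientation: [-0.085, -3.138, 0.002]
force: [0.4, 1.1, -1.3]
gripper_width: 0.0157
gripper_force: 22.8
```

Call:
step_arm --pt "1 0.001 0 -0.01 0" --pt "1 0.002 0 -0.018 0" --pt "1 0.003 0 -0.024 0" --pt "1 0.003 0 -0.026 0"

```text
time_s: 31.42
tool_pos: [0.4882, 0.0112, 0.1332]
orientation: [0.081, 3.139, -0.0]
force: [-0.1, -0.7, 1.9]
gripper_width: 0.0154
gripper_force: 23.1
```

Call:
step_arm --pt "1 0.008 0.002 -0.005 0" --pt "1 0.016 0.002 -0.01 0" --pt "1 0.024 0.002 -0.015 0" --pt "1 0.032 0.002 -0.02 0"

```text
time_s: 31.92
tool_pos: [0.5175, 0.0132, 0.1129]
orientation: [-0.081, -3.135, -0.001]
force: [-2.4, 1.0, 6.7]
gripper_width: 0.0159
gripper_force: 23.5
```

```bash
cat > red.py <<'E'
from h import *
h=cv2.cvtColor(shot('top'),cv2.COLOR_RGB2HSV)[170:240,255:325]
m=cv2.inRange(h,(0,110,20),(8,255,115))|cv2.inRange(h,(172,110,20),(179,255,115))
g=cv2.inRange(h,(0,0,110),(179,60,255))
for r in range(0,60,2): print(r+170,''.join('#' if a else ('o' if b else '.') for a,b in zip(m[r],g[r])))
E
python3 pit.py | head -1; python3 red.py
```

```text
[0.51751548 0.01317915 0.11290385] [-8.07196501e-02 -3.13470109e+00 -6.12692106e-04] [-2.4  1.   6.7] [0.36 0.97 0.17]
170 ......................................................................
172 ......................................................................
174 ......................................................................
176 ......................................................................
178 ......................................................................
180 .......#..............................................................
182 ....................##.......................................#.#......
184 .....................#.....#.###............#######...........#.......
186 .....................#####.#..#..............####.#...................
188 ...................#######.....####......#......##....................
190 ..................#######.....############.....####...................
192 .....................#.o......######.#####......###...................
194 ......................ooooooo.#############.oo.###....................
196 ..
[... 568 characters left out ...]
o........................
212 oooo.oooooo.oooo..............o.......................................
214 ooooooooooooooooooooo.ooo.....oooooooooo..............................
216 oooooooooooooooooooooooooo...oooooooooo...............................
218 ooooooooooooooooooooooooo...ooooooooooo......#.#......................
220 ooooooooooooooooooooooooo...ooooooooooo...............................
222 ooooooooooooooooooooooooo..oooooooooooo...............................
224 ooooooooooooooooooooooooo..oooooooooooo...............................
226 ooooooooooooooooooooooooo.oooooooooooo................................
228 oooooooooooooooooooooooo..oooooooooooo................................
```

Call:
step_arm --pt "1 0.001 0 -0.005 0" --pt "1 0.002 0 -0.01 0" --pt "1 0.003 0 -0.015 0" --pt "1 0.004 0 -0.019 0" --pt "1 0.005 0 -0.023 0"

```text
time_s: 32.65
tool_pos: [0.5253, 0.0132, 0.0914]
orientation: [0.081, 3.139, 0.001]
force: [-2.7, 0.4, 8.4]
gripper_width: 0.0158
gripper_force: 22.7
```

Call:
step_arm --pt "1 0.002 0 -0.005 0" --pt "1 0.004 0 -0.01 0" --pt "1 0.006 0 -0.014 0"

```text
time_s: 33.02
tool_pos: [0.5299, 0.0129, 0.0769]
orientation: [-0.081, -3.139, -0.0]
force: [-7.0, -0.4, 9.5]
gripper_width: 0.0158
gripper_force: 22.9
```

```bash
python3 pit.py | head -1; python3 red.py | sed -n 4,22p
```

```text
[0.52987074 0.01290177 0.07685889] [-8.11955665e-02 -3.13871990e+00 -2.39657210e-04] [-7.  -0.4  9.5] [0.02 1.18 0.08]
176 ......................................................................
178 ......................................................................
180 ......................................................................
182 .......#..............ooooooo................................##.......
184 ......................oooooo..######.o..#...oo........................
186 ......................ooooooo.#####..oooooooooo.......................
188 .....................ooooooooo..##.oooooooooooo.......................
190 ....................ooooooooooooooooooooooooooo.###...................
192 ....................oooooooooooooooooooooooooooo###...................
194 ...................oooooooooooooooooooooooooooo.###...................
196 ...................ooo..ooooooooooooooooooooooo.###...................
198 ....................o...ooooooooooooooooooooooo.......................
200 .........................oooooooooooooooooooooo.......................
202 ...............................................#......................
204 oooo.....o............................................................
206 oooooooooooo.oooo.....................................................
208 ooooooooooooooooooooooo.o.o......oo...................................
210 ooooooooooooooooooooooooooooo...oooooooooo............................
212 ooooooooooooooooooooooooooooo..ooooooooooo............................
```

Call:
step_arm --pt "1 0.003 0 -0.003 0" --pt "1 0.006 0 -0.006 0" --pt "1 0.008 0 -0.008 0"

```text
time_s: 33.5
tool_pos: [0.531, 0.0127, 0.0667]
orientation: [-0.081, -3.125, -0.0]
force: [-13.8, -0.5, 9.7]
gripper_width: 0.0155
gripper_force: 23.1
```

Call:
step_arm --pt "1 0.003 0 0.002 0" --pt "1 0.006 0 0.007 0" --pt "1 0.009 0 0.013 0" --pt "1 0.011 0 0.019 0"

```text
time_s: 34.0
tool_pos: [0.5493, 0.0129, 0.0868]
orientation: [-0.082, -3.139, 0.001]
force: [-1.5, -1.0, -2.5]
gripper_width: 0.0157
gripper_force: 21.4
```

```bash
python3 pit.py | head -1; python3 red.py | sed -n 3,20p
```

```text
[0.54926782 0.01293708 0.08682884] [-8.17952567e-02 -3.13930523e+00  1.03841060e-03] [-1.5 -1.  -2.5] [-0.19  0.51 -0.14]
174 .........#............oo..########.#.##.##............................
176 ......................o...#######.o..####..ooo.##.#...................
178 ........#............ooo...#####.oooo...o.ooooo###....................
180 ....................ooooooo.....ooooooooooooooo.......................
182 ...................oooooooooooooooooooooooooooo.......................
184 ...................oooooooooooooooooooooooooooo.......................
186 ..........................ooooooooo...ooooooooo.#.....................
188 .o.o.........................................oo.###...................
190 ooooooo.o.o.....................................###...................
192 oooooooooooooooooo..oo...........oo............###....................
194 oooooooooooooooooooooooooo.o...oooooooooo......##.....................
196 oooooooooooooooooooooooooooo..ooooooooooo.............................
198 oooooooooooooooooooooooooooo..ooooooooooo.............................
200 ooooooooooooooooooooooooooo..oooooooooooo.............................
202 ooooooooooooooooooooooooooo..ooooooooooo......#.......................
204 ooooooooooooooooooooooooooo..ooooooooooo..............................
206 ooooooooooooooooooooooooooo.oooooooooooo..............................
208 oooooooooooooooooooooooooo.oooooooooooo...............................
```

Call:
step_arm --pt "1 0 0 0.005 0" --pt "1 -0.003 0 0.012 0" --pt "1 -0.008 0 0.014 0" --pt "1 -0.016 0.0005 0.014 0" --pt "1 -0.025 0.001 0.014 0"

```text
time_s: 34.72
tool_pos: [0.5237, 0.0144, 0.1011]
orientation: [-0.081, -3.14, -0.0]
force: [-0.4, 0.1, -1.5]
gripper_width: 0.0153
gripper_force: 21.5
```

```bash
python3 pit.py | head -4;python3 pit.py | sed -n '9,30p'; python3 red.py | sed -n 3,20p
```

```text
[0.5237151  0.01437472 0.10111233] [-8.11626054e-02 -3.14022713e+00 -3.67332429e-04] [-0.4  0.1 -1.5] [-0.01  0.04  0.06]
0 [288.8 174.6] [275.1 172.9] [301.4 173.9] [286.2 208. ]
0.1 [289.1 177.3] [275.6 174.9] [301.6 176. ] [286.3 208.6]
0.3 [289.5 184. ] [276.5 180.5] [301.8 181.5] [286.6 210.6]
182 276 299 9
184 276 300 8
186 275 300 9
188 275 300 14
190 275 300 20
192 273 300 28
194 272 300 29
196 272 300 29
198 272 300 28
200 272 300 27
202 272 300 26
204 279 300 17
210 259 266 7
212 259 291 24
214 259 294 33
216 259 294 33
218 259 293 33
220 259 293 34
222 259 293 33
224 259 292 32
226 259 292 33
228 259 292 32
174 ......................................................................
176 ......................................................................
178 ......................................................................
180 .........................................................#............
182 #....................oooo.......oo.........oo.........................
184 .....................oo..######.ooo.....##.ooo..##....................
186 ....................
[... 175 characters left out ...]
o..###...................
192 .................ooooooooooooooooooooooooooooo.####...................
194 .................ooooooooooooooooooooooooooooo.###....................
196 .................ooooooooooooooooooooooooooooo.####...................
198 .................ooo...ooooooooooooooooooooooo.#.#....................
200 .................ooo..oooooooooooooooooooooooo.#......................
202 .................oo...oooooooooooooooooooooooo.#......................
204 ............................ooooo.......oooooo........................
206 ...........................................ooo........................
208 oooo........................................o.........................
```

Call:
step_arm --pt "1 -0.008 0.0005 0.001 0" --pt "1 -0.017 0.001 0.002 0" --pt "1 -0.025 0.001 0.004 0" --pt "1 -0.032 0.0015 0.006 0" --pt "1 -0.037 0.0015 0.008 0"

```text
time_s: 35.5
tool_pos: [0.4871, 0.0159, 0.1094]
orientation: [0.081, 3.14, 0.0]
force: [-0.7, -0.3, -1.0]
gripper_width: 0.0154
gripper_force: 21.5
```

```bash
python3 pit.py | head -4;python3 pit.py | sed -n '9,24p'; python3 red.py | sed -n 3,28p
```

```text
[0.48709736 0.01585463 0.10942708] [8.10509398e-02 3.14038237e+00 4.77061056e-04] [-0.7 -0.3 -1. ] [-0.01  0.13  0.04]
0 [287.9 189.8] [274.1 188.4] [300.7 189.4] [285.3 224.3]
0.1 [288.2 192.4] [274.6 190.2] [300.9 191.3] [285.5 224.9]
0.3 [288.7 198.8] [275.6 195.5] [301.2 196.5] [285.7 226.7]
196 274 300 15
198 274 300 12
200 274 299 10
202 274 299 13
204 274 299 19
206 273 299 23
208 271 300 30
210 271 300 30
212 271 300 30
214 271 300 29
216 271 300 28
218 271 300 28
220 272 300 26
222 272 299 25
224 271 299 26
226 271 298 27
174 ......................................................................
176 ......................................................................
178 .......#..............................................................
180 ......#..................................................#............
182 ..#...#.#..........####.............................................#.
184 ....................##............#####.........#.#................#..
186 ............................###.#####...............................#.
188 ...........................##.##.#
[... 686 characters left out ...]
.........................
208 ................oooooooooooooooooooooooooooooo#.......................
210 ................oooooooooooooooooooooooooooooo........................
212 ................oooo.ooooooooooooooooooooooooo........................
214 ................oooo.ooooooooooooooooooooooooo........................
216 ................ooo..ooooooooooooooooooooooooo........................
218 ................ooo..ooooooooooooooooooooooooo........................
220 .................oo..oooooooooooooooooooooooo.........................
222 ................oo...oooooooooooooooooooooooo.........................
224 ................oo...oooooooooooooooooooooooo.........................
```

Call:
step_arm --pt "1 0 0 -0.007 0" --pt "1 0 0 -0.014 0" --pt "1 0 0 -0.02 0" --pt "1 0 0 -0.026 0" --pt "1 0 0 -0.032 0"

```text
time_s: 36.28
tool_pos: [0.4863, 0.0157, 0.0772]
orientation: [-0.081, -3.138, -0.001]
force: [-6.3, 1.5, 6.9]
gripper_width: 0.0154
gripper_force: 22.6
```

Call:
step_arm --pt "1 0 0 -0.005 0" --pt "1 0 0 -0.01 0" --pt "1 0 0 -0.01 0"

```text
time_s: 36.65
tool_pos: [0.485, 0.0158, 0.0664]
orientation: [-0.081, -3.135, -0.001]
force: [-4.9, 0.8, 3.5]
gripper_width: 0.0157
gripper_force: 22.4
```

```bash
python3 pit.py | head -4; python3 red.py | sed -n 3,28p
```

```text
[0.48499992 0.01583534 0.06642592] [-8.13940313e-02 -3.13519802e+00 -6.72006987e-04] [-4.9  0.8  3.5] [0.06 0.78 0.  ]
0 [289.2 192.9] [276.  191.6] [301.5 192.6] [286.7 226. ]
0.1 [289.5 195.3] [276.5 193.3] [301.6 194.3] [286.9 226.5]
0.3 [289.9 201.4] [277.3 198.2] [301.8 199.2] [287.1 228.2]
174 ......................................................................
176 ......................................................................
178 ........#.............................................................
180 #.....................................................................
182 ...................#####.............................................#
184 .....................##...........######........###...................
186 .............................####.####................................
188 .............................######...................................
190 .............................#####.............###....................
192 .......................ooooooooooooooooo........###...................
194 ....................ooooooooooooooooooooooooo.###
[... 446 characters left out ...]
.........................
208 ..................ooooooooooooooooooooooooooo.........................
210 .................ooooooooooooooooooooooooooooo........................
212 .................ooooooooooooooooooooooooooooo........................
214 .................ooooooooooooooooooooooooooooo........................
216 .................ooooooooooooooooooooooooooooo........................
218 .................ooooooooooooooooooooooooooooo........................
220 .................ooooooooooooooooooooooooooooo........................
222 ..................oo.ooooooooooooooooooooooooo........................
224 ..................o...ooooooooooooooooooooooo.........................
```

Call:
step_arm --pt "1 0 0 -0.006 0" --pt "1 0 0 -0.012 0" --pt "1 0 0 -0.018 0" --pt "1 0 0 -0.018 0"

```text
time_s: 37.25
tool_pos: [0.4857, 0.0158, 0.0483]
orientation: [-0.081, -3.137, -0.0]
force: [-4.8, 0.6, 0.7]
gripper_width: 0.016
gripper_force: 23.4
```

```bash
python3 pit.py | head -2; python3 red.py | sed -n 3,28p
```

```text
[0.48574462 0.01580663 0.04833916] [-8.11414643e-02 -3.13677286e+00 -6.46030749e-05] [-4.8  0.6  0.7] [0.04 0.76 0.03]
0 [289.7 193.5] [276.7 192.2] [301.7 193.2] [287.3 226. ]
174 .........#............................................................
176 ......................................................................
178 ........#................................................#............
180 ......................................................................
182 #...#................##...............................................
184 ....................###..........######.........#.#...................
186 ............................####.###..................................
188 ............................########..................................
190 ............................#.#####.............###...................
192 ................................................###...................
194 .....................oooooooooooooooooooooo.....###...................
196 ...................ooooooooooooooooooooooooo..####....................
198 ...................
[... 326 characters left out ...]
.........................
208 ...................oooooooooooooooooooooooooo.........................
210 ...................oooooooooooooooooooooooooo.........................
212 .................ooooooooooooooooooooooooooooo........................
214 .................ooooooooooooooooooooooooooooo........................
216 .................ooooo......oooo..oooooooooooo#.......................
218 .................ooo...#####..#.###.oooooooooo........................
220 .................ooo..########....##..oooooooo........................
222 ..................o...#########..####.ooooooo.........................
224 ..................o....#####..o.####.oooooooo.........................
```

```bash
python3 - <<'E'
from h import *
im=shot('top');h=cv2.cvtColor(cv2.GaussianBlur(im,(3,3),0),cv2.COLOR_RGB2HSV)
print('table hue',np.median(h[230:250,110:150,0]),'roof',np.median(h[120:160,220:250,0]))
sub=h[195:270,150:225]
for r in range(0,75,3): print(r+195,' '.join('%2d'%v for v in sub[r,::3,0]))
s=arm.sense();g=s['tool_pos']+[0,0,.0462]
for p in (0,-.1,-.2,-.3,-.4,-.5):
  c,q=np.cos(p),np.sin(p);yaw=-.052
  def f(x,y,z):
    u,w=(x+.0985)*c+(z-.0365)*q,-(x+.0985)*q+(z-.0365)*c
    return proj('top',g+[u*np.cos(yaw)-y*np.sin(yaw),u*np.sin(yaw)+y*np.cos(yaw),w]).round(1)
  print(p,f(.04,0,.001),f(.04,.03,.018),f(.04,-.03,.018),f(-.04,.03,.03),f(-.04,-.03,.03))
E
```

```text
table hue 15.0 roof 12.0
195 15 15 15 15 15 15 15 14 14 15 14 14 15 15 15 14 14 14 15 15 14 15 15 14 15
198 15 15 15 15 15 15 15 15 15 14 15 14 14 15 15 14 15 14 15 14 15 14 14 14 15
201 15 15 15 15 14 15 14 15 14 15 14 15 14 15 15 15 15 15 15 14 15 14 15 14 15
204 15 15 15 15 15 15 14 14 15 15 15 15 14 14 14 14 15 15 15 15 14 15 14 14 15
207 15 15 15 15 15 15 14 15 14 15 15 15 15 14 15 14 15 15 15 15 14 14 15 14 15
210 15 15 15 15 15 14 14 13 13 13 13 14 15 13 13 14 14 15 15 15 14 15 15 15 15
213 15 15 15 15 14 14 14 13 11 12 12 12 12 13 13 13 13 14 14 14 14 15 15 15 15
216 15 15 15 15 14 14 13 12 11 11 11 12 12 12 12 12 13 13 13 13 14 14 14 14 15
219 15 15 15 15 14 15 14 12 11 11 12 11 12 13 13 13 12 12 12 12 13 14 14 14 14
222 15 15 15 14 15 14 13 12 11 11 12 12 12 12 13 12 12 12 13 12 11 14 14 14 14
225 15 15 15 15 15 14 12 10 11 12 12 12 12 12 12 12 12 12 13 12 13 14 14 14 14
228 15 15 15 14 15 14 11 11 11 12 11 12 12 12 12 13 12 12 13 12 13 14 14 14 14
231 15 15 15 15 15 13 11 11 11 11 11 12 12 12 12 12 12 12 13 12 14 14 14 14 14
234 15 15 15 15 14 12 11 12 11 12 12 12 13 12 12
[... 646 characters left out ...]
4 15 15 15 15 15
261 15 15 15 15 15 15 15 15 15 14 15 15 15 15 15 15 15 15 15 15 15 15 15 15 15
264 14 15 14 14 15 15 15 15 15 15 15 15 15 14 15 15 15 15 15 15 15 15 15 15 15
267 15 15 15 15 15 15 15 15 15 15 15 15 15 15 15 15 15 15 15 15 15 15 15 15 15
0 [289.7 193. ] [276.7 191.7] [301.8 192.7] [274.5 224.9] [300.1 226. ]
-0.1 [289.4 191.1] [276.2 190.5] [301.6 191.5] [274.2 224.7] [300.  225.7]
-0.2 [289.  189.8] [275.6 189.8] [301.4 190.9] [274.  224.7] [299.9 225.7]
-0.3 [288.6 189. ] [275.  189.8] [301.1 190.9] [273.7 224.9] [299.8 226. ]
-0.4 [288.2 188.9] [274.3 190.4] [300.8 191.5] [273.4 225.5] [299.6 226.5]
-0.5 [287.7 189.3] [273.6 191.6] [300.5 192.7] [273.1 226.2] [299.5 227.3]
```

```bash
python3 - <<'E'
from h import *
im=shot('top');h=cv2.cvtColor(cv2.GaussianBlur(im,(3,3),0),cv2.COLOR_RGB2HSV)
m=((h[195:270,150:225,0]<=13)*255).astype(np.uint8);m=cv2.morphologyEx(m,cv2.MORPH_OPEN,np.ones((5,5)))
c=max(cv2.findContours(m,cv2.RETR_EXTERNAL,cv2.CHAIN_APPROX_NONE)[0],key=cv2.contourArea)
b=cv2.boxPoints(cv2.minAreaRect(c))+[150,195]
b=b[np.argsort(b[:,0])];L=b[:2];R=b[2:]
P=[plane('top',*p,.036) for p in L]+[plane('top',*p,0) for p in R]
for p,q in zip(np.r_[L,R],P): print(p.round(1),q.round(4))
print('mean',np.mean(P,0).round(4))
E
```

```text
[159.3 246.9] [0.4977 0.3329 0.036 ]
[171.6 205.3] [0.6004 0.3048 0.036 ]
[201.9 259.5] [0.4645 0.2364 0.    ]
[214.2 217.9] [0.57   0.2065 0.    ]
mean [0.5331 0.2701 0.018 ]
```

Call:
step_arm --pt "1 -0.005 0 0.015 0" --pt "1 -0.02 0.01 0.03 0" --pt "1 -0.04 0.035 0.02 0" --pt "1 -0.05 0.065 0.0 0" --pt "1 -0.05 0.09 -0.015 0"

```text
time_s: 38.08
tool_pos: [0.4383, 0.1075, 0.0347]
orientation: [0.08, 3.138, 0.003]
force: [-0.3, 0.6, -0.6]
gripper_width: 0.0157
gripper_force: 23.0
```

Call:
step_arm --pt "1 0.002 0.017 -0.004 0" --pt "1 0.015 0.018 -0.004 0" --pt "1 0.04 0.018 -0.004 0" --pt "1 0.06 0.018 -0.004 0" --pt "1 0.07 0.018 -0.004 0"

```text
time_s: 38.7
tool_pos: [0.5109, 0.1219, 0.031]
orientation: [0.085, 3.137, -0.002]
force: [-1.1, -0.2, -2.1]
gripper_width: 0.0157
gripper_force: 23.0
```

```bash
cat > red2.py <<'E'
from h import *
import sys
x0,x1,y0,y1=map(int,sys.argv[1:5])
s=arm.sense();print(s['time_s'],s['tool_pos'].round(4),s['orientation'].round(3),s['force'].round(1))
h=cv2.cvtColor(shot('top'),cv2.COLOR_RGB2HSV)[y0:y1,x0:x1]
m=cv2.inRange(h,(0,110,20),(8,255,115))|cv2.inRange(h,(172,110,20),(179,255,115))
g=cv2.inRange(h,(0,0,110),(179,60,255));k=cv2.inRange(h,(18,130,110),(32,255,255))
for r in range(0,y1-y0,2): print(r+y0,''.join('#' if a else ('K' if d else ('o' if b else '.')) for a,b,d in zip(m[r],g[r],k[r])))
E
python3 red2.py 210 270 176 230
```

```text
38.7 [0.5109 0.1219 0.031 ] [ 8.500e-02  3.137e+00 -2.000e-03] [-1.1 -0.2 -2.1]
176 ............................................................
178 ..........................KKKKKKK...#.......................
180 ...........................KKKKK...#......#.................
182 ...........................KKKKK............#...............
184 .......................oo.KKKKKK..oooooo....................
186 .....................ooo..KKKKKKK.oooooooo..................
188 ...................ooooo.KKKKKKKK.ooooooooo.................
190 ...................oooooo.KKKKKK.oooooooooo.................
192 ...................oooooooo...ooooooooooooo.................
194 ...................oooooooooooooooooooooooo.................
196 ...................ooooooooooooooooooooooooo................
198 ...................ooooooooooooooooooooooooo................
200 ...................ooooooooooooooooooooooooo................
202 .................ooooooooooooooooooooooooooo................
204 .................ooooooooooooooooooooooooooo................
206 .................ooooooooooooooooooooooooooo................
208 .................ooooooooo.####..ooo.ooooooo................
210 .................oooooooo....#####..###..ooo................
212 .................ooooooo.....#####...###.ooo................
214 .................oo.....o...####.o...###..oo................
216 ..........................#####...o####..oooo...............
218 .........................o.o.oooooooo..ooooo................
220 ..ooo.oooo..........oooooooooooooooooooooooo................
222 .ooooooooo...................KK.............................
224 .ooooooooo..................KKKKK...........................
226 oooooooooo..................................................
228 oooooooooo..................................................
```

Call:
step_arm --pt "1 -0.003 0 0.011 0" --pt "1 -0.006 0 0.022 0" --pt "1 -0.009 0 0.033 0" --pt "1 -0.011 0 0.044 0" --pt "1 -0.01 0 0.053 0"

```text
time_s: 39.38
tool_pos: [0.4962, 0.124, 0.0838]
orientation: [-0.08, -3.138, -0.001]
force: [-1.1, 0.2, -2.1]
gripper_width: 0.0154
gripper_force: 22.2
```

Call:
step_arm --pt "1 0.0 0 0.009 0" --pt "1 0.001 0 0.017 0" --pt "1 0.002 0 0.025 0"

```text
time_s: 39.75
tool_pos: [0.5, 0.1237, 0.1087]
orientation: [0.081, 3.14, -0.0]
force: [0.8, -1.1, -2.4]
gripper_width: 0.0157
gripper_force: 22.2
```

```bash
python3 red2.py 210 270 176 230; python3 pit.py | sed -n 2,4p
```

```text
39.75 [0.5    0.1237 0.1087] [ 0.081  3.14  -0.   ] [ 0.8 -1.1 -2.4]
176 ............................................................
178 ..............#...........KKKKKKK...........................
180 ................#...#...#..KKKKKK...........................
182 ...........................KKKKK............................
184 ..........................KKKKKKK...........................
186 ........................KKKKKKKKKK..........................
188 .........................KKKKKKKKK..........................
190 .................oooooooo.KKKKKKK.ooooooo...................
192 ................oooooooooooooooooooooooooo..................
194 ................ooooooooooooooooooooooooo...................
196 ................ooooooooooooooooooooooooo...................
198 ................ooooooooooooooooooooooooo...................
200 ................ooooooooooooooooooooooooo...................
202 ...............oooooooooooooooooooooooooo...................
204 .............oooooooooooooooooooooooooooo...................
206 .............oooooooooooooooooooooooooooo...........
[... 201 characters left out ...]
..
214 ............oo.....oo######..o..#...ooooo...................
216 ............oo....oo.#..######..###.ooooo...................
218 ............oo....oo#..######....#.#.ooo..................#.
220 ............oo....oo..#####.o....###.ooo....................
222 ............oooooooooo.....oooo.....oooo....................
224 ................oooooo.....ooooooooooooo....................
226 .......................KKKKK................................
228 ................#.......KKKKK...............................
0 [240.8 184.5] [226.2 183. ] [252.7 184. ] [236.2 218.7]
0.1 [241.8 187.1] [227.4 184.9] [253.6 185.9] [236.7 219.3]
0.3 [243.4 193.7] [229.6 190.3] [255.1 191.3] [237.6 221.2]
```

Call:
step_arm --pt "1 -0.004 0 0 0" --pt "1 -0.014 0 0 0" --pt "1 -0.03 0.008 0 0" --pt "1 -0.047 0.025 0 -0.02" --pt "1 -0.06 0.048 0 -0.05"

```text
time_s: 40.48
tool_pos: [0.4375, 0.1723, 0.1081]
orientation: [-0.162, -3.136, -0.001]
force: [1.2, 0.2, -0.9]
gripper_width: 0.0154
gripper_force: 22.4
```

Call:
step_arm --pt "1 -0.002 0.025 0 -0.05" --pt "1 -0.002 0.052 -0.008 -0.1" --pt "1 -0.001 0.08 -0.018 -0.15" --pt "1 -0.001 0.102 -0.03 -0.18" --pt "1 -0.001 0.116 -0.04 -0.18"

```text
time_s: 41.1
tool_pos: [0.4368, 0.2896, 0.0676]
orientation: [-0.436, -3.11, -0.0]
force: [0.0, 0.8, -1.2]
gripper_width: 0.0157
gripper_force: 22.4
```

Call:
step_arm --pt "1 0 0.005 -0.008 0" --pt "1 0 0.006 -0.015 0" --pt "1 0 0.006 -0.015 0"

```text
time_s: 41.48
tool_pos: [0.4383, 0.2924, 0.0527]
orientation: [-0.443, -3.109, 0.002]
force: [0.4, -0.7, -1.8]
gripper_width: 0.0158
gripper_force: 22.4
```

```bash
sed -i 's/\.0985/.0895/g' pit.py; python3 red2.py 150 225 200 280; python3 pit.py | sed -n 2,4p
```

```text
41.475 [0.4383 0.2924 0.0527] [-4.430e-01 -3.109e+00  2.000e-03] [ 0.4 -0.7 -1.8]
200 ...........................................................................
202 ...........................................................................
204 ...........................................................................
206 ...........................................................................
208 ...........................................................................
210 ...........................................................................
212 ...........................................................................
214 ...........................................................................
216 .......................#...................................................
218 ......................oo..oooo.............................................
220 ......................oooooooooooooooo.....................................
222 .....................oooooooooooooooooooooo..................#.............
224 ....................oooooooooooooooooooooooooo........
[... 1659 characters left out ...]
..........................................
268 .................#.#.......................................................
270 ...........................................................................
272 ...........................................................................
274 ...........................................................................
276 .............................#.............................................
278 ...........................................................................
0 [187.  219.5] [172.9 215.7] [196.8 222.6] [172.9 252. ]
0.1 [188.2 221.4] [174.4 217. ] [198.  223.8] [173.5 252.3]
0.3 [189.7 226.5] [176.7 221. ] [199.8 227.6] [174.5 253.5]
```

Call:
step_arm --pt "1 0 0.001 -0.008 0" --pt "1 0 0.002 -0.015 0" --pt "1 0 0.002 -0.02 0" --pt "1 0 0.002 -0.02 0"

```text
time_s: 42.08
tool_pos: [0.4381, 0.2954, 0.0325]
orientation: [-0.441, -3.11, 0.002]
force: [0.4, 0.3, -1.3]
gripper_width: 0.0159
gripper_force: 22.4
```

Call:
step_arm --pt "1 0 0 -0.002 0" --pt "1 0 0 -0.004 0" --pt "1 0 0 -0.004 0"

```text
time_s: 42.45
tool_pos: [0.4385, 0.2957, 0.0291]
orientation: [-0.441, -3.11, 0.0]
force: [-0.0, 0.3, -1.2]
gripper_width: 0.0158
gripper_force: 22.4
```

Call:
step_arm --pt "1 0 0 -0.002 0" --pt "1 0 0 -0.003 0" --pt "1 0 0 -0.003 0"

```text
time_s: 42.82
tool_pos: [0.4386, 0.2957, 0.0262]
orientation: [-0.441, -3.11, 0.0]
force: [0.0, 0.3, -1.5]
gripper_width: 0.0155
gripper_force: 22.4
```

Call:
step_arm --pt "1 0 0 -0.002 0" --pt "1 0 0 -0.003 0" --pt "1 0 0 -0.003 0"

```text
time_s: 43.2
tool_pos: [0.4377, 0.2962, 0.0242]
orientation: [-0.44, -3.109, -0.001]
force: [-5.1, -0.3, 7.7]
gripper_width: 0.0156
gripper_force: 23.6
```

Call:
step_arm --pt "1 0 0 0.001 0" --pt "0.3 0 0 0.001 0" --pt "0.3 0 0 0.001 0" --pt "0.3 0 0 0.001 0" --pt "0.3 0 0 0.001 0"

```text
time_s: 43.82
tool_pos: [0.4386, 0.2957, 0.0241]
orientation: [0.441, 3.11, -0.0]
force: [0.1, 0.4, -0.6]
gripper_width: 0.0299
gripper_force: 0.0
```

```bash
python3 red2.py 150 225 204 270
```

```text
43.825 [0.4386 0.2957 0.0241] [ 0.441  3.11  -0.   ] [ 0.1  0.4 -0.6]
204 ...........................................................................
206 ...........................................................................
208 ...........................................................................
210 ...........................................................................
212 ...........................................................................
214 ...........................................................................
216 ...................................##......................................
218 .........................#......########...................................
220 ............................ooo.########....######.........................
222 ...........................oooo...####.....#######.........................
224 .........................#ooooooo....oooooo...###..#.......................
226 ..........................oooooooooooooooooo..#..o.........................
228 ......................oooooooooooooooooooooooooooo................
[... 909 characters left out ...]
...............ooooooooo....................................
254 ...........................................................................
256 ...........................................................................
258 ......................#....................................................
260 ...#..............#........................................................
262 ...........................................................................
264 .................##........................................................
266 ...............#..#........................................................
268 ...................#.......................................................
```

Call:
step_arm --pt "0.3 0 0 0.014 0" --pt "0.3 0 0 0.027 0" --pt "0.3 0 0 0.027 0" --pt "1 0 0 0.027 0" --pt "1 0 0 0.027 0" --grip_force 30

```text
time_s: 44.5
tool_pos: [0.4386, 0.296, 0.0514]
orientation: [0.441, 3.11, 0.001]
force: [-1.4, -0.3, 3.1]
gripper_width: 0.0157
gripper_force: 33.1
```

Call:
step_arm --pt "1 0 0 0 0" --pt "1 0 0 0 0"

```text
time_s: 44.75
tool_pos: [0.4386, 0.296, 0.0514]
orientation: [0.441, 3.11, 0.001]
force: [-1.3, 1.2, 4.2]
gripper_width: 0.0159
gripper_force: 33.2
```

```bash
python3 red2.py 160 215 210 262
```

```text
44.75 [0.4386 0.296  0.0514] [4.41e-01 3.11e+00 1.00e-03] [-1.3  1.2  4.2]
210 .......................................................
212 .......................................................
214 .......................................................
216 .......................#.##............................
218 ......................########.........................
220 ..................ooo...#####.....######...............
222 .................oooo...####.o..#.######...............
224 ................ooooooo....oooooo...###...#............
226 ...............ooooooooooooooooooo.##..o...............
228 ...........ooooooooooooooooooooooooooooo...............
230 ...........oooooooooooooooooooooooooooo................
232 ..........oooooooooooooooooooooooooooo.................
234 .........oooooooooooooooooooooooooooo..........#.......
236 ........oooooooooooooooooooooooooooo...................
238 .......ooooooooooooooooooooooooooooo...................
240 ......ooooo...ooooooooooooooooooooo....................
242 .....oo......ooooooooooooooooooooo.....................
244 .....oooooooooooooooooooooooooooo......................
246 ......oooooooooooooooooooooooooo.#.....................
248 ........ooooooo...ooooooooooooo............#...........
250 ............o..KKK.ooooooooooo.........................
252 ....................oooooooooo.........................
254 .......................................................
256 ............###........................................
258 .......................................................
260 .......................................................
```

Call:
step_arm --pt "1 -0.006 0.0017 0.003 0" --pt "1 -0.013 0.0037 0.0065 0" --pt "1 -0.02 0.006 0.01 0" --pt "1 -0.028 0.008 0.014 0" --pt "1 -0.036 0.0105 0.019 0"

```text
time_s: 45.42
tool_pos: [0.4009, 0.3064, 0.0701]
orientation: [-0.44, -3.109, 0.001]
force: [0.5, 0.4, -1.3]
gripper_width: 0.0155
gripper_force: 32.6
```

```bash
python3 red2.py 160 215 210 270
```

```text
45.425 [0.4009 0.3064 0.0701] [-4.400e-01 -3.109e+00  1.000e-03] [ 0.5  0.4 -1.3]
210 .......................................................
212 .......................................................
214 ...............#.......................................
216 .......................................................
218 .......................######..........................
220 .....................#....####.....#.##................
222 .....................#...####....#...####..............
224 ........................####.....#...###...............
226 .......................##...........####...............
228 .....................................#.................
230 .......................................................
232 .......................................................
234 ........##..ooo..#.....................................
236 ........#..ooooooooo...#...............................
238 .......#.oooooooooooooooooo.......#....................
240 .........ooooooooooooooooooooooooo.....................
242 ........oooooooooooooooooooooooooo.....................
244 ....ooooooooooooooooooooooooooooo......................
246 ...ooooooooooooooooooooooooooooo.......................
248 ..ooooooooooooooooooooooooooooo.#......................
250 .oooooooooooooooooooooooooooooo........................
252 .ooooooooooooooooooooooooooooo.........................
254 oooo...oooooooooooooooooooooo#.........................
256 ooo....oooooooooooooooooooo............................
258 ......oooooooooooooooooooo.............................
260 ooo.ooooooooooooooooooooo..............................
262 ooooooooooooooooooooooooo..............................
264 .ooooooo.ooooooooooooooo...............................
266 ........KK.oooooooooooo................................
268 .............ooooooooo.................................
```

Call:
step_arm --pt "1 0 0 0.025 0" --pt "1 0 0 0.05 0" --pt "1 -0.01 -0.04 0.055 0.08" --pt "1 -0.025 -0.09 0.055 0.17" --pt "1 -0.036 -0.145 0.05 0.26"

```text
time_s: 46.1
tool_pos: [0.3661, 0.1604, 0.1205]
orientation: [0.027, 3.141, 0.001]
force: [1.2, -1.4, -0.8]
gripper_width: 0.0158
gripper_force: 32.5
```

Call:
step_arm --pt "1 0 -0.041 -0.01 0.02" --pt "1 0 -0.041 -0.04 0.02" --pt "1 0 -0.041 -0.07 0.02" --pt "1 0 -0.041 -0.085 0.02" --pt "1 0 -0.041 -0.095 0.02"

```text
time_s: 46.72
tool_pos: [0.3654, 0.1203, 0.0247]
orientation: [-0.002, -3.139, -0.0]
force: [-4.4, 0.6, 4.2]
gripper_width: 0.0155
gripper_force: 32.5
```

Call:
step_arm --pt "1 0 0 -0.01 0" --pt "1 0 0 -0.018 0" --pt "1 0 0 -0.025 0" --pt "1 0 0 -0.03 0"

```text
time_s: 47.22
tool_pos: [0.3667, 0.1203, -0.0051]
orientation: [0.003, 3.141, 0.0]
force: [-1.2, 0.9, 2.7]
gripper_width: 0.0154
gripper_force: 31.1
```

```bash
python3 red2.py 225 275 215 290
```

```text
47.225 [ 0.3667  0.1203 -0.0051] [3.000e-03 3.141e+00 0.000e+00] [-1.2  0.9  2.7]
215 ..................................................
217 ..................................................
219 ..................................................
221 ..................................................
223 ..................................................
225 ..................................................
227 ..................................................
229 ..................................................
231 ..................................................
233 ..................................................
235 ..................................................
237 ..................................................
239 ..............ooooooooooooooooo...................
241 ..........ooooooooooooooooooooooo.................
243 ..........ooooooooooooooooooooooo.................
245 ..........ooooooooooooooooooooooo.................
247 ..........ooooooooooooooooooooooo.................
249 ..........ooooooooooooooooooooooo.................
251 ..........oooooooooooooo
[... 371 characters left out ...]
...oooooooooooooooooooo.................
267 .......ooo...oooooooooooooooooooo.................
269 .......oo....oooooooooooooooooooo.................
271 ........ooooooooooooooooooooooooo.................
273 ..................KKK.............................
275 ..................KKKK............................
277 ..................................................
279 ..................................................
281 ..................................................
283 ..................#.#.............................
285 ....................###...........................
287 .................##.#.............................
289 ....................##............................
```

Nearly flat; lower the last bit, release and withdraw clear.

Call:
step_arm --pt "1 0 0 -0.002 0" --pt "1 0 0 -0.003 0" --pt "0.3 0 0 -0.002 0" --pt "-1 0 0 0 0" --pt "-1 0 0 0 0"

```text
time_s: 47.9
tool_pos: [0.3671, 0.1203, -0.0045]
orientation: [0.003, 3.141, 0.001]
force: [-1.0, 0.8, 0.2]
gripper_width: 0.0653
gripper_force: 0.0
```

Call:
step_arm --pt "-1 0 0 0 0" --pt "-1 0 0 0.02 0" --pt "-1 0 0 0.06 0" --pt "-1 0 0 0.12 0" --pt "-1 0 0 0.17 0"

```text
time_s: 48.52
tool_pos: [0.3668, 0.1202, 0.1672]
orientation: [0.003, 3.14, 0.001]
force: [0.2, 1.9, 0.1]
gripper_width: 0.0858
gripper_force: 0.0
```

Call:
step_arm --pt "-1 0 -0.05 0.03 0" --pt "-1 0 -0.1 0.03 0" --pt "-1 0 -0.1 0.03 0"

```text
time_s: 48.9
tool_pos: [0.3667, 0.0166, 0.1957]
orientation: [0.015, 3.14, 0.003]
force: [-0.4, 1.0, -0.6]
gripper_width: 0.0856
gripper_force: 0.0
```

```bash
python3 - <<'E'
from h import *
b=bowl(220,280,225,290);print(b,[plane('top',*p,.02).round(3).tolist() for p in b[1]])
im=shot('top');h=cv2.cvtColor(im,cv2.COLOR_RGB2HSV)
m=cv2.inRange(h[170:240],(18,130,120),(32,255,255));c,l,s,ce=cv2.connectedComponentsWithStats(m)
print('brass',[((ce[i]+[0,170]).round(1).tolist(),s[i,2:].tolist()) for i in range(1,c) if s[i,4]>12])
hb=cv2.cvtColor(cv2.GaussianBlur(im,(3,3),0),cv2.COLOR_RGB2HSV)
t=((hb[195:270,150:225,0]<=13)*255).astype(np.uint8);t=cv2.morphologyEx(t,cv2.MORPH_OPEN,np.ones((5,5)))
c=max(cv2.findContours(t,cv2.RETR_EXTERNAL,cv2.CHAIN_APPROX_NONE)[0],key=cv2.contourArea)
print('tray',(cv2.boxPoints(cv2.minAreaRect(c))+[150,195]).round(1).tolist())
r=cv2.inRange(h,(0,110,20),(8,255,115))|cv2.inRange(h,(172,110,20),(179,255,115))
c,l,s,ce=cv2.connectedComponentsWithStats(r)
print('red',[(ce[i].round(0).tolist(),int(s[i,4])) for i in range(1,c) if s[i,4]>9])
print(arm.sense()['time_s'],arm.sense()['tool_pos'])
E
```

```text
([13, 14, 26, 34, 786], [[233.0, 272.0], [233.0, 239.0], [258.0, 239.0], [258.0, 272.0]]) [[0.434, 0.153, 0.02], [0.516, 0.154, 0.02], [0.515, 0.091, 0.02], [0.433, 0.091, 0.02]]
brass [([238.7, 185.1], [10, 16, 112]), ([445.6, 183.2], [5, 5, 17]), ([336.0, 190.0], [11, 16, 116]), ([623.9, 199.4], [8, 7, 16]), ([287.8, 223.6], [7, 4, 18])]
tray [[159.5, 247.4], [171.1, 206.1], [214.0, 218.1], [202.4, 259.4]]
red [([367.0, 83.0], 46), ([281.0, 84.0], 38), ([326.0, 105.0], 15), ([368.0, 104.0], 12), ([453.0, 174.0], 21), ([276.0, 183.0], 11), ([284.0, 190.0], 104), ([303.0, 194.0], 33), ([185.0, 221.0], 51), ([197.0, 224.0], 43), ([2.0, 276.0], 12)]
49.0 [0.36629578 0.02040893 0.19508054]
```

```bash
python3 -c "
from cell import arm
print(arm.job_done())"
```

```text
the job is handed in; nothing more can be done
None
```

I handed the job in at about 49 s. The last camera check showed the middle bin fully out and two pebbles in the tray with no strays seen. The scoop lay flat and empty on the shelf, the tray was within a pixel or two of its starting spot, and the other bins were shut. The knob pull stopped at about 0.7 rad, so I finished the swing by pressing on the bin's front edge. I also set the scoop's tilt against the side bins' knobs, and let go of the scoop on the tray's rim to tip the pebbles.

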